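Run off a kit of four cooker knobs: preset the counter, bin under, drop the hopper floor

TASK

Run off one kit of cooker knobs at the kitting station: roll the counter's orange knurled thumbwheel until 4 stands in the middle of its window, set the red bin down on the slide plate in front of the hopper, in line with it, and let go, then take it again and slide it fully home against the back stop. Only when the counter reads 4 and the bin is home, press the red latch pad down so that the hopper's floor swings open and all four brass knobs drop into the bin. Let the pad come back up and leave the other things on the bench where they are.

Things in the scene. Friction and masses are not known exactly. Their poses are not given: they have to be found in the camera images.
- station: Kitting station, bolted down; origin on the bench under the middle of the hopper. +x points away from the robot (the bin slides in along +x), +y left, z up; it may be turned a little. Grey open hopper, 104 mm square, floor at z 210, top edge at 295 mm, on four 14 mm posts at x +-62, y +-93 mm, 230 mm tall. Below it a grey skirt, 114 mm long in x, down to z 100 mm, with black photo-eye heads on its sides.
- bin_home (a point): Point on the top of the slide plate under the bin's middle when the bin is fully home (37 mm to the robot's side of the hopper's middle); axes as the station's. Aluminium plate 6 mm thick, from 213 mm before this point to 137 mm past it, 210 mm wide. The back stop's face is 110 mm past it (a bin on the stop is home).
- rail_mouth (a point): Middle of the mouth of the two dark guide rails, on the plate, 65 mm before the hopper's middle; axes as the station's. From here to the stop the rails are 144 mm apart and 14 mm high above the plate; they flare out for 25 mm before it. A bin set down before the hopper, its middle about 75 mm before this point, has its back end between the front posts (bring it in from the front) and clears the hopper for the gripper.
- wheel_axis (a point): Centre of the orange knurled thumbwheel, on its axle (axes as the station's; axle along y). Wheel 56 mm across, 12 mm wide; it stands 24 mm out of a black deck, 4 mm above this point. Both flat faces are free above the deck: 31 mm to the grey head on the -y side, open on the +y side. Pinch the rim by its faces, or push its edge, and carry it round; one stroke gives some 50 to 70 degrees.
- digit_window (a point): Middle of the 20 x 23 mm window (thin yellow frame) on top of the counter's grey head, 62 mm to the -y side of the wheel and 38 mm above its axle; black digit on white, upright for one who looks from the robot.
- thumbwheel (a joint): Turn of the wheel, rad: digit in the window = value / 0.628 (0 at 0, 4 at 2.513, 9 at 5.655; stops beyond 0 and 9). It grows as the wheel's top rolls away from the robot (station +x), so rolling the top towards the robot brings lower digits. No clicks: a light even drag, 0.03 N m (1 N at the rim); it stays where it is left.
- bin_center (a point): Centre of the empty red bin, 35 mm above its underside. 220 mm long (x), 130 wide (y), 70 high, 0.17 to 0.34 kg; the front wall (-x, white label) is lower, 58 mm. Rims are beads 10 mm thick and 18 tall, middle 60 mm from the centre in y (side walls) or 105 mm in x (front, back); walls 4 mm below it. +x points to its back wall. Carry it by a side wall; posts and hopper leave only the front wall free for the slide home.
- hopper_floor (a joint): Opening angle of the hopper's hinged floor, rad: 0 shut, 1.38 hanging fully open. Hinged on the station's +y side; it falls open by itself when the latch lets go and stays open.
- latch_pad (a point): Middle of the top face of the red latch pad (34 x 32 x 10 mm) on a steel lever on the hopper's -y side, about 76 mm out from its pivot and clear of everything above. Pressed straight down it sinks, against a spring of 2 to 6 N, and has freed the floor by about 25 mm of travel (stop at 38 mm); it springs back up.
- latch (a joint): Angle of the latch lever in rad: 0 at rest, 0.5 pressed to its stop; the floor is freed at about 0.3.
- knob1_center (a point): Centre of one of the four brass cooker knobs in the hopper (38 mm across the flange, 34 mm high, 70 g); left alone until the floor drops.
- knob2_center (a point): Centre of one of the four brass cooker knobs in the hopper (38 mm across the flange, 34 mm high, 70 g); left alone until the floor drops.
- knob3_center (a point): Centre of one of the four brass cooker knobs in the hopper (38 mm across the flange, 34 mm high, 70 g); left alone until the floor drops.
- knob4_center (a point): Centre of one of the four brass cooker knobs in the hopper (38 mm across the flange, 34 mm high, 70 g); left alone until the floor drops.
- spare_knob: Spare brass knob on the bench, same size; bystander. Origin at its underside.
- oven_rail: Brass oven-door rail, 360 mm long, 18 mm thick, lying along its x; bystander. Origin under its middle.
- gauge: Round oven thermometer with brass bezel, 66 mm across, 22 mm high; bystander. Origin at its underside.
- screwdriver: Orange-handled screwdriver lying along its x; bystander.
- tape_roll: Roll of blue protective tape, 96 mm across, 45 mm high; bystander. Origin at its underside.
- cleaner: White bottle with blue cap, 60 mm across, 160 mm high, standing; bystander. Origin at its underside.

How it is judged:
By the outcome, as a careful person would: the job done as asked, in the order asked, and still so for the second after the job is handed in, with the robot touching nothing.
It also fails if it takes over 72 s, if anything falls off the work surface, if the arm or the gripper's body presses on something with over 40 N, if the wrist force passes 120 N, or if a joint passes its speed limit or range.

ROBOT

A 6-joint arm with a two-finger parallel gripper is mounted at the origin on the work surface. World frame = base frame: x ahead of the robot, y to its left, z up, the work surface at z = 0. Lengths are in mm, angles in rad, forces in N, time in s.
With the tool pointing down it reaches from about 300 to 775 mm from the base axis. Payload 14.6 kg.
Tool frame: the origin (TCP) lies midway between the tips of the shut fingers; the grasp point (between the pads) lies 19 mm behind it (manip.tcp_to_grasp is the distance from the TCP to the grasp point, in mm); z points along the fingers, x is the direction in which the jaws open and shut, and the axes are right-handed (so a half turn about z gives the same grasp; the last joint's range is limited). The gripper opens to 94 mm and grips with 3 to 60 N. Pads are 16 mm wide; open, the fingers measure 119 mm over their backs; the gripper's body (75 mm by 177 mm) begins 78 mm behind the grasp point.
Start: joints at [1.247, 0.3, 1.521, -0, 1.321, -0.067], TCP at [139.691, 531.955, 205.446] pointing down, gripper open.
Joint ranges: [-3.03, 3.03], [-0.79, 2.21], [0.23, 2.52], [-1.04, 4.18], [0, 3.07], [-2.55, 2.55]. Speed limits (rad/s): [2.22, 2.22, 2.57, 3.14, 3.14, 3.14].

INTERFACE

Orientations are given as [roll, pitch, yaw] about the fixed x, y, z axes, in that order (R = Rz(yaw) Ry(pitch) Rx(roll)).
In Python, from cell import manip gives the robot as it stands.
- The arm moves only by the tool arm_command, never from a script. Its argument "steps" is a list of rows, each a list of 3 entries, a list of its own where there are three numbers: the opening, from 0 (shut) to 1 (fully open), then the shift along the tool's x, y, z in cm, then the turn about the tool's z in rad. A call has 1 to 5 rows; each row shifts and turns the commanded pose from where the row before left it, along the tool's axes as they then stand; what a row does not reach is not made up. A row lasts 1/12 s, in which the tool goes at most 41.7 mm and 7.16 degrees, less where a joint would pass 70% of its speed; a pose out of reach is approached as far as the arm can. A call with a gripper value outside its range is refused whole. The fingers move at their own pace and stop on an object; "force" is the grip in N (left out, the last holds). Time passes only in rows, so rows that do not move let the fingers close. It gives the time, the measured TCP pose, the force and the opening at its end, in the units of the state.
- manip.read_state(): the state, without advancing time (a new reading comes with each control period).
- manip.camera(name): name is "side" or "top" or "wrist"; returns (picture, depth): 400x640x3 uint8, red, green, blue; 400x640 float32, mm along the optical axis (not along the pixel's ray), 0 where there is no reading.
- manip.calibration(name): a dict with "fx", "fy", "cx", "cy" (pixels), "R" (3x3) and "t" (3): a world point X has camera coordinates R X + t; the wrist camera has in their place "tool_from_camera" (4x4, takes a point from camera to tool coordinates, whose origin is the TCP and whose axes are the tool frame's). Camera axes: x right, y down, z forward; pixel columns grow to the right and rows downward; lengths in mm; the calibration is good to about 2 mm. A picture is of the moment at which its call begins: read the wrist's pose just before it. calibration takes no time and is no camera call.
- manip.sign_off(): hands the job in, once; it reports no verdict.
The state is a dict: "clock": time; "joints": joint angles; "qd": joint speeds; "effort": joint torques, N m; "eef_pos": TCP position; "eef_rot": TCP orientation; "wrist_force": force on the tool from outside, world axes, zero at the start; "moment": the same for the moment, N m; "finger_gap": finger opening in mm.
Only numpy, scipy, OpenCV 4.12 (cv2) and the standard library are available. Lean on these libraries where they do the work, as an engineer would, in place of code of your own. Each camera call takes 0.05 s, during which the arm holds its last target.

## Working session

There is one attempt and no reset: what is moved stays moved. The work goes in short steps, Python scripts to look and compute and a tool call to move; the robot and the scene stay as the last step left them, time stands still between calls to the robot, and variables do not carry over. Pictures are saved under pics/ and viewed, and the job is handed in when it is done.

Besides the shell and the picture viewer there is one more tool, called after "Request:" by a JSON object that holds its "fn" and its "kwargs". arm_command: Moves the arm, as the interface text tells. Its arguments: {"type":"object","properties":{"steps":{"type":"array","items":{"type":"array"}},"force":{"type":"number"}},"required":["steps"]}

```bash
ls; mkdir -p pics
python3 - <<'E'
from cell import manip
import cv2,numpy as np
print(manip.read_state())
for n in("side","top","wrist"):
    p,d=manip.camera(n); cv2.imwrite(f"pics/{n}0.png",cv2.cvtColor(p,cv2.COLOR_RGB2BGR)); np.save(f"pics/{n}0.npy",d)
    print(n,manip.calibration(n))
E
```

```text
pics
{'clock': 0.0, 'joints': array([ 1.24741350e+00,  3.00462553e-01,  1.52159255e+00, -1.85564503e-06,
        1.32068737e+00, -6.65983587e-02]), 'qd': array([-0.00063092, -0.00115949,  0.00057329, -0.00157713,  0.00143638,
       -0.00075999]), 'effort': array([-2.15111027e-04, -5.31792355e+01, -3.52745819e+01,  7.08236522e-02,
        2.41910439e-02, -8.67050039e-05]), 'eef_pos': array([139.60267636, 531.71442893, 204.88616293]), 'eef_rot': array([-3.14151793e+00,  1.14739456e-03,  1.31401236e+00]), 'wrist_force': array([-0.4173202 ,  0.92404579,  0.98486953]), 'moment': array([ 0.00256169, -0.00815637, -0.03031522]), 'finger_gap': 93.97288161853767}
side {'fx': 377.52375575246197, 'fy': 377.52375575246197, 'cx': 316.97094993576377, 'cy': 198.1407598294927, 'R': array([[ 0.99779972, -0.06476596,  0.0141809 ],
       [-0.03392688, -0.68253721, -0.73006296],
       [ 0.05696222,  0.7279755 , -0.68323274]]), 't': array([-545.02812727,   96.35293296, 1218.41941931])}
top {'fx': 389.8937947860328, 'fy': 389.8937947860328, 'cx': 319.95140187392775, 'cy': 201.6026552887476, 'R': array([[ 0.007238  , -0.99995509, -0.00611828],
       [-0.98287959, -0.00598766, -0.18415173],
       [ 0.18410682,  0.00734643, -0.98287879]]), 't': array([ -51.58675339,  566.28244655, 1268.17505298])}
wrist {'fx': 290.3560793174995, 'fy': 290.3560793174995, 'cx': 323.46696230112485, 'cy': 195.21124515644172, 'tool_from_camera': array([[ 9.99999379e-01, -1.03564940e-03, -4.11591708e-04,
        -3.21210366e-01],
       [ 1.10557760e-03,  9.68394353e-01,  2.49421639e-01,
        -7.29696813e+01],
       [ 1.40269715e-04, -2.49421939e-01,  9.68394897e-01,
        -1.79188358e+02],
       [ 0.00000000e+00,  0.00000000e+00,  0.00000000e+00,
         1.00000000e+00]])}
```

View pics/side0.png

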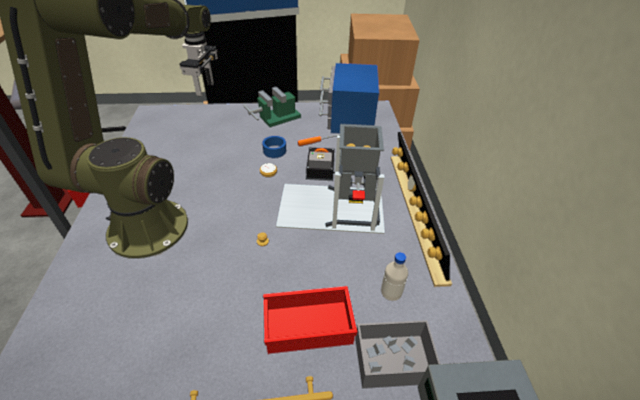

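View pics/top0.png

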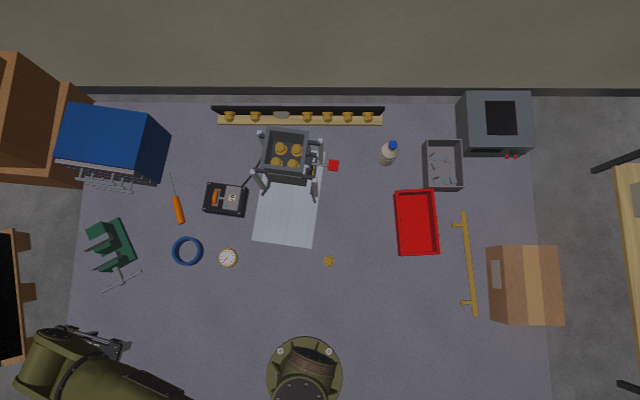

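View pics/wrist0.png

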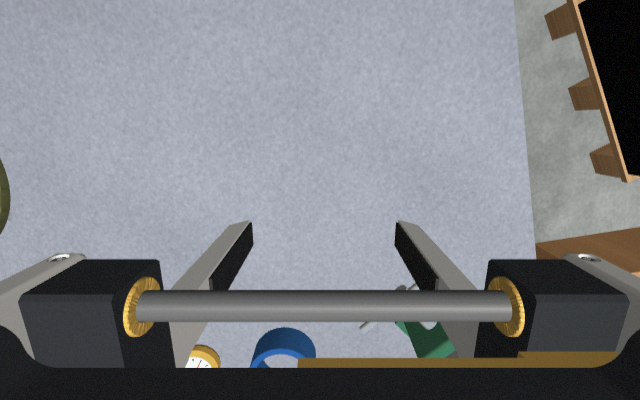

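```bash
cat > h.py <<'E'
import numpy as np,cv2
from cell import manip
from scipy.spatial.transform import Rotation as Ro
def dep(n,d,u,v,st=None):
    c=manip.calibration(n); z=np.asarray(d,float)
    p=np.stack([(u-c['cx'])/c['fx']*z,(v-c['cy'])/c['fy']*z,z],-1)
    if n=='wrist':
        T=c['tool_from_camera']; p=p@T[:3,:3].T+T[:3,3]
        R=Ro.from_euler('xyz',st['eef_rot']).as_matrix(); return p@R.T+st['eef_pos']
    return (p-c['t'])@c['R']
def cloud(n,d,st=None):
    v,u=np.mgrid[0:400,0:640]; return dep(n,d,u,v,st)
def proj(n,X):
    c=manip.calibration(n); p=np.asarray(X,float)@c['R'].T+c['t']
    return np.stack([p[...,0]/p[...,2]*c['fx']+c['cx'],p[...,1]/p[...,2]*c['fy']+c['cy']],-1)
def shot(n,name):
    st=manip.read_state(); p,d=manip.camera(n); b=cv2.cvtColor(p,cv2.COLOR_RGB2BGR)
    cv2.imwrite(f'pics/{name}.png',b); np.save(f'pics/{name}.npy',d); return st,b,d
def crop(b,u0,u1,v0,v1,s,name):
    cv2.imwrite(f'pics/{name}.png',cv2.resize(b[v0:v1,u0:u1],None,fx=s,fy=s,interpolation=cv2.INTER_CUBIC))
E
python3 - <<'E'
from h import *
b=cv2.imread('pics/top0.png');d=np.load('pics/top0.npy')
crop(b,190,350,120,260,5,'c1')
P=cloud('top',d)
hsv=cv2.cvtColor(b,cv2.COLOR_BGR2HSV)
red=((hsv[...,0]<6)|(hsv[...,0]>174))&(hsv[...,1]>170)&(hsv[...,2]>90)
n,l,s,c=cv2.connectedComponentsWithStats(red.astype(np.uint8))
for i in range(1,n):
    if s[i,4]>20:
        q=P[(l==i)]; print(s[i],c[i],q.mean(0),np.percentile(q[:,2],[5,50,95]))
        top=q[q[:,2]>np.percentile(q[:,2],95)-12]
        print(cv2.minAreaRect(top[:,:2].astype(np.float32)), np.percentile(top[:,2],50))
b2=cv2.imread('pics/side0.png'); crop(b2,260,400,110,240,5,'c2')
# plate: z about 6
m=(abs(P[...,2]-6)<2.0)&(b.min(2)>130)&(hsv[...,1]<40)
m[:,:250]=0;m[:,330:]=0;m[:185]=0
print(cv2.minAreaRect(P[m][:,:2].astype(np.float32)),m.sum())
E
```

```text
[328 160  11  11 100] [332.93 164.91] [653.25460192 -87.73674878 200.07850508] [196.23866007 200.16480427 204.15668867]
((653.9652709960938, -87.77365112304688), (28.731609344482422, 33.30751037597656), 80.66870880126953) 200.16480427255988
[ 394  188   46   68 2579] [416.11322218 222.84722761] [ 500.05310627 -376.42527575   26.72796066] [ 0.15233865  6.06459631 71.57913549]
((475.29339599609375, -240.17181396484375), (230.11764526367188, 415.56549072265625), 10.755075454711914) 69.43610617660445
((536.6328125, 70.8687744140625), (206.92376708984375, 223.2318115234375), 82.63729858398438) 1724
```

View pics/c1.png

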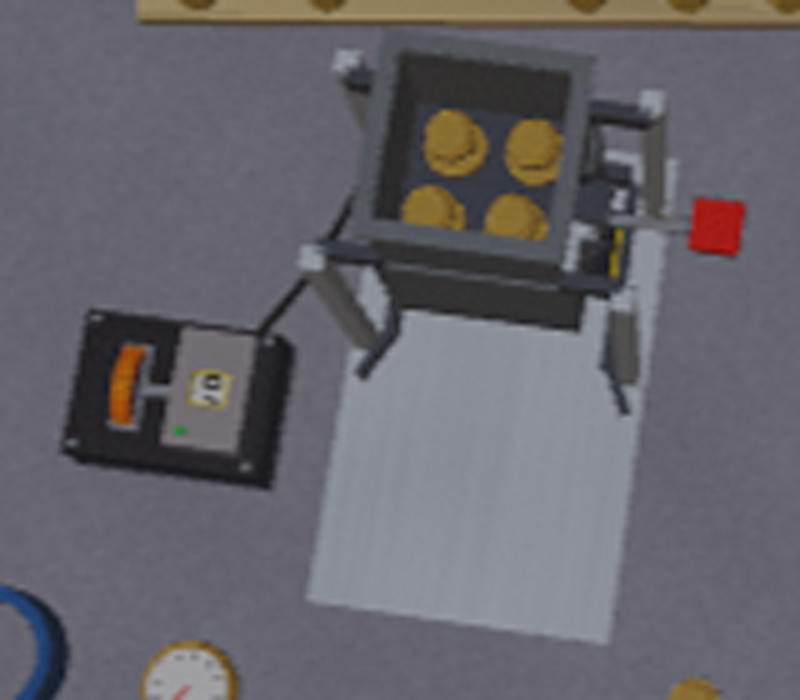

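View pics/c2.png

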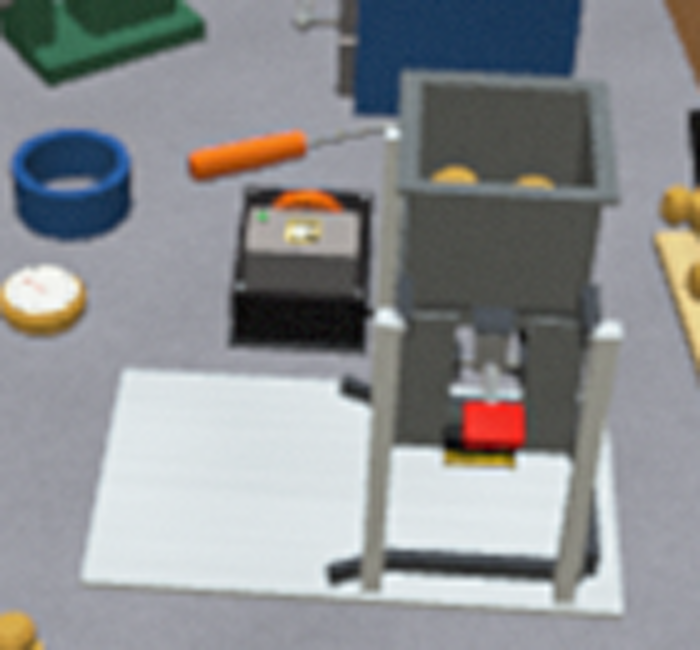

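Run:
```python
from h import *
b=cv2.imread('pics/top0.png');d=np.load('pics/top0.npy')
P=cloud('top',d); hsv=cv2.cvtColor(b,cv2.COLOR_BGR2HSV)
red=((hsv[...,0]<6)|(hsv[...,0]>174))&(hsv[...,1]>150)&(hsv[...,2]>60)&(d>0)
bx=np.zeros_like(red);bx[180:262,385:445]=1
q=P[red&bx]; print('bin z',np.percentile(q[:,2],[1,50,99]))
t=q[(q[:,2]>63)&(q[:,2]<80)]; print(len(t),cv2.minAreaRect(t[:,:2].astype(np.float32)))
t=q[(q[:,2]>50)&(q[:,2]<62)]; print('low rim',len(t),t.mean(0))
# plate contour at z=6 plane via edges: ray-intersect
m=((b.min(2)>110)&(hsv[...,1]<45)).astype(np.uint8)
def ray(u,v,z,n='top'):
    c=manip.calibration(n); R=c['R'];o=-R.T@c['t']
    D=np.stack([(u-c['cx'])/c['fx'],(v-c['cy'])/c['fy'],np.ones_like(u,float)],-1)@R
    return o+D*((z-o[2])/D[...,2])[...,None]
print(b[200,250],b[230,290],b[245,240])
g=b[...,:].astype(float).sum(2)
# subpixel edges: rows 205..238 left & right
L=[];Rr=[]
for v in range(205,240):
    r=g[v,235:345]; dd=np.diff(r); 
    i=np.argmax(dd[:50]); j=50+np.argmin(dd[50:])
    L.append((235+i+.5+.0,v)); Rr.append((235+j+.5,v))
F=[]
for u in range(258,308):
    c=g[225:262,u]; dd=np.diff(c); F.append((u,225+np.argmin(dd)+.5))
for nm,A in(('L',L),('R',Rr),('F',F)):
    A=np.array(A,float); X=ray(A[:,0],A[:,1],6.)[:,:2]
    ln=cv2.fitLine(X.astype(np.float32),cv2.DIST_HUBER,0,.01,.01).ravel()
    nrm=np.array([-ln[1],ln[0]]); res=(X-ln[2:])@nrm
    print(nm,ln,np.degrees(np.arctan2(ln[1],ln[0])),np.abs(res).mean())
# red pad, orange wheel
o=(hsv[...,0]>6)&(hsv[...,0]<16)&(hsv[...,1]>170)&(d>0); bx[:]=0; bx[185:208,208:222]=1
q=P[o&bx];print('wheel',len(q),q.mean(0),q.max(0),q.min(0), cv2.minAreaRect(q[:,:2].astype(np.float32)))
for n in ('F',):
    pass
# hopper top rim z 295 
h=(P[...,2]>288)&(P[...,2]<302)&(d>0); h[:,:230]=0;h[:,350:]=0;h[:110]=0;h[220:]=0
print('hop',h.sum(),cv2.minAreaRect(P[h][:,:2].astype(np.float32)))
for nm,u,v in(('spare',329,261),('gauge',228,258),('tape',187,251),('cleaner',388,155),('sd',180,210)):
    print(nm,P[v,u])
```

```text
bin z [-1.63869533  6.42184964 73.96159305]
545 ((500.72344970703125, -368.6342468261719), (218.2380828857422, 132.2340850830078), 3.501030206680298)
low rim 183 [ 452.43204039 -374.72693286   57.22306728]
[111 101 102] [154 146 141] [111 101 102]
L [9.6123284e-01 2.7573794e-01 5.0700885e+02 2.0023282e+02] 16.005997 7.756255888378137
R [ 9.9123716e-01 -1.3209404e-01  5.0302173e+02 -3.0535889e+01] -7.5906157 0.9843832769937773
F [1.3401343e-01 9.9097949e-01 4.2515054e+02 8.0161339e+01] 82.29842 0.833497289266019
wheel 57 [580.19681216 307.64943055  66.69906549] [608.21842741 316.76181124  76.38668592] [554.86216879 299.61200942  52.43004668] ((581.913330078125, 309.10162353515625), (15.241010665893555, 52.57036590576172), 81.73611450195312)
hop 705 ((673.4661865234375, 54.26373291015625), (124.65447998046875, 125.83045959472656), 82.79446411132812)
spare [368.47332928 -79.35802017  33.4145946 ]
gauge [376.64558837 262.71454071  18.19180533]
tape [400.46423918 410.97392077  -3.02783637]
cleaner [ 713.60370269 -271.9405109   111.29235454]
sd [539.28530363 435.29530633  25.17401578]
```

```bash
cat >> h.py <<'E'
def go(x,y,z,yaw=None):
    s=manip.read_state(); w=s['eef_rot'][2]; D=np.array([x,y,z])-s['eef_pos']
    sh=np.array([D[0]*np.cos(w)+D[1]*np.sin(w),D[0]*np.sin(w)-D[1]*np.cos(w),-D[2]])/10
    print('t %.2f'%s['clock'],'pos',s['eef_pos'].round(1),'rot',s['eef_rot'].round(3),'gap %.1f'%s['finger_gap'],'F',s['wrist_force'].round(1))
    print('shift cm',sh.round(2),'norm',np.linalg.norm(sh).round(2), 'turn', None if yaw is None else round((w-yaw+np.pi)%(2*np.pi)-np.pi,3))
PSI=-0.1325; EX=np.array([np.cos(PSI),np.sin(PSI)]); EY=np.array([-np.sin(PSI),np.cos(PSI)])
HOP=np.array([673.4,53.4])
def st2w(x,y): return HOP+x*EX+y*EY
def w2st(X): 
    D=np.asarray(X)[...,:2]-HOP; return np.stack([D@EX,D@EY],-1)
E
python3 - <<'E'
from h import *
go(575,308,150,1.438)
b=cv2.imread('pics/top0.png'); crop(b,370,480,170,270,6,'c3')
b=cv2.imread('pics/side0.png'); crop(b,240,370,270,360,6,'c4')
E
```

```text
t 0.15 pos [139.6 531.8 205. ] rot [-3.142e+00  1.000e-03  1.314e+00] gap 94.2 F [ 0.4 -0.2 -0.5]
shift cm [-10.59  47.79   5.5 ] norm 49.26 turn -0.124
```

View pics/c3.png

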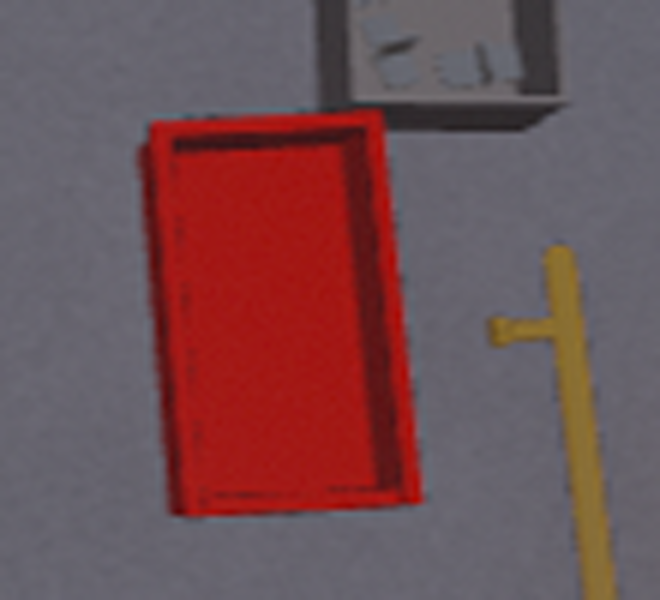

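View pics/c4.png

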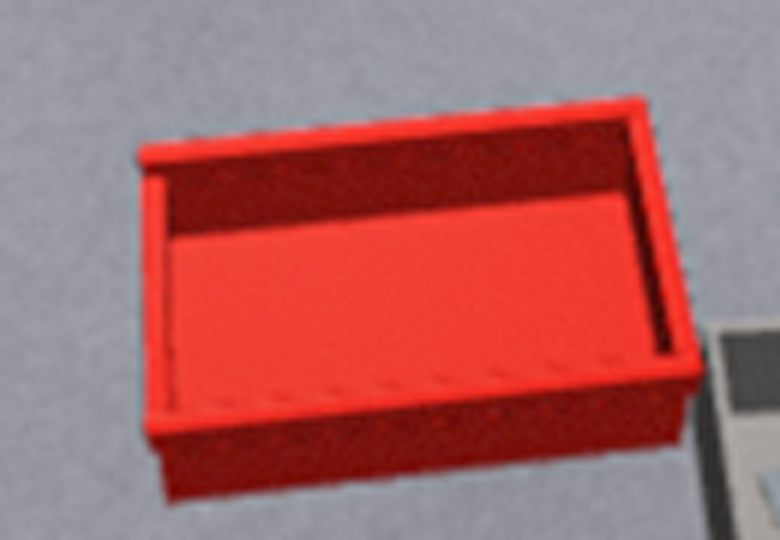

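Request:
{"fn": "arm_command", "kwargs": {"steps": [[0.32,[-0.75,3.4,0.3],0],[0.32,[-0.75,3.4,0.3],0],[0.32,[-0.75,3.4,0.3],0],[0.32,[-0.75,3.4,0.3],0],[0.32,[-0.75,3.4,0.3],0]], "force": 20}}

```text
clock: 0.57
eef_pos: [295.8, 451.5, 190.2]
eef_rot: [-3.141, 0.0, 1.314]
wrist_force: [0.4, 0.1, -0.1]
finger_gap: 64.1
```

Request:
{"fn": "arm_command", "kwargs": {"steps": [[0.32,[-0.75,3.4,0.3],0],[0.32,[-0.75,3.4,0.3],0],[0.32,[-0.75,3.4,0.3],0],[0.32,[-0.75,3.4,0.3],0],[0.32,[-0.75,3.4,0.3],0]]}}

```text
clock: 0.98
eef_pos: [450.9, 371.9, 175.2]
eef_rot: [-3.141, 0.0, 1.314]
wrist_force: [-0.4, 0.7, 0.4]
finger_gap: 31.8
```

Request:
{"fn": "arm_command", "kwargs": {"steps": [[0.32,[-0.75,3.4,0.5],0],[0.32,[-0.75,3.4,0.5],0],[0.32,[-0.75,3.4,0.5],0],[0.32,[-0.75,3.4,0.5],0],[0.32,[0,0,0.2],-0.124]]}}

```text
clock: 1.4
eef_pos: [577.2, 305.8, 151.7]
eef_rot: [-3.141, 0.001, 1.432]
wrist_force: [0.4, -0.2, 0.5]
finger_gap: 30.1
```

Run:
```python
from h import *
st,b,d=shot('wrist','w1'); go(575,308,150,1.438)
```

```text
t 1.45 pos [575.1 307.3 151.4] rot [-3.140e+00  1.000e-03  1.449e+00] gap 29.8 F [ 0.1  0.8 -0. ]
shift cm [ 0.07 -0.01  0.14] norm 0.16 turn 0.011
```

View pics/w1.png

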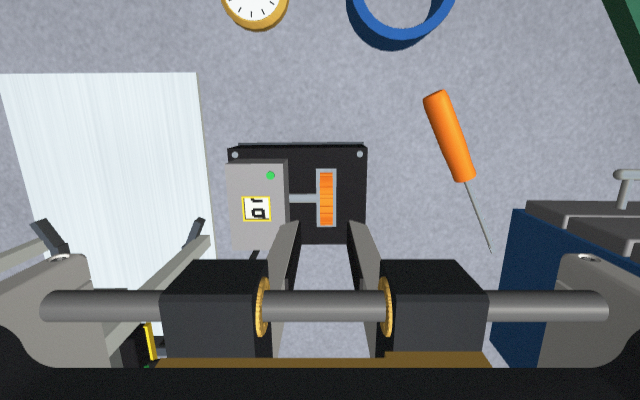

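Run:
```python
from h import *
b=cv2.imread('pics/w1.png');d=np.load('pics/w1.npy'); st=manip.read_state()
crop(b[::-1,::-1],640-350,640-225,400-255,400-140,6,'c5')
P=cloud('wrist',d,st); hsv=cv2.cvtColor(b,cv2.COLOR_BGR2HSV)
o=(hsv[...,0]>4)&(hsv[...,0]<18)&(hsv[...,1]>170)&(d>0); bx=np.zeros_like(o);bx[160:235,310:345]=1
q=P[o&bx];print('wheel',len(q),q.mean(0),np.percentile(q,[2,98],axis=0), cv2.minAreaRect(q[:,:2].astype(np.float32)))
for z0,z1 in((20,50),(50,60)): pass
y=(hsv[...,0]>22)&(hsv[...,0]<33)&(hsv[...,1]>120)&(d>0);bx[:]=0;bx[185:230,235:280]=1
q=P[y&bx];print('win',len(q),q.mean(0),cv2.minAreaRect(q[:,:2].astype(np.float32)))
print('deck',P[160,310],P[235,300],P[160,350],'head',P[170,240],P[240,240])
```

```text
wheel 648 [572.88189739 309.28659769  68.77318474] [[551.46106783 302.24851166  56.42634123]
 [598.64123973 315.92371305  74.65238164]] ((575.5239868164062, 309.12554931640625), (11.357780456542969, 49.66343688964844), 82.90975952148438)
win 190 [569.85626973 246.35669934  84.53313006] ((569.8270263671875, 247.25588989257812), (25.522502899169922, 22.753074645996094), 82.99401092529297)
deck [537.59282548 298.29934377  49.82293678] [571.13897932 292.34009879 157.18309037] [542.34078385 336.74706598  49.84923516] head [534.43555278 239.87965422  84.65910419] [598.27670861 226.95817388  83.39305228]
```

View pics/c5.png

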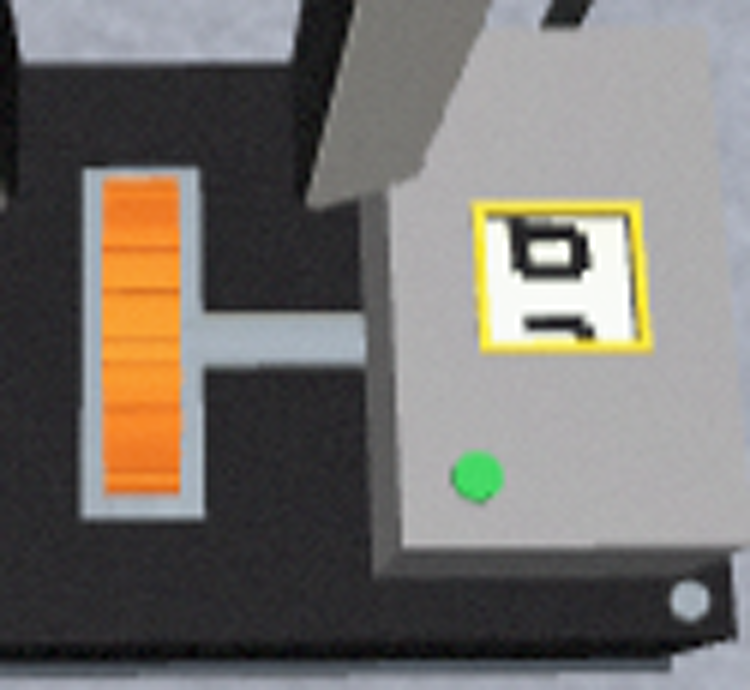

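```bash
sed -i 's/^PSI=-0.1325/PSI=-0.13/' h.py
python3 - <<'E'
from h import *
go(590.9,306.8,56,1.441)
E
```

```text
t 1.45 pos [575.1 307.3 151.4] rot [-3.140e+00  1.000e-03  1.449e+00] gap 29.8 F [ 0.1  0.8 -0. ]
shift cm [0.14 1.58 9.54] norm 9.67 turn 0.008
```

Request:
{"fn": "arm_command", "kwargs": {"steps": [[0.32,[0.14,1.58,1.5],0.008],[0.32,[0,0,3.0],0],[0.32,[0,0,3.0],0],[0.32,[0,0,2.0],0],[0.32,[0,0,0],0]]}}

```text
clock: 1.87
eef_pos: [586.6, 308.3, 53.7]
eef_rot: [-3.135, 0.004, 1.429]
wrist_force: [-1.1, -0.4, -1.1]
finger_gap: 30.1
```

Request:
{"fn": "arm_command", "kwargs": {"steps": [[0.1,[0,0,0],0],[0.0,[0,0,0],0],[0.0,[0,0,0],0],[0.0,[0,0,0],0]], "force": 10}}

```text
clock: 2.2
eef_pos: [589.7, 306.7, 60.4]
eef_rot: [3.141, 0.004, 1.429]
wrist_force: [-4.4, -17.1, 6.5]
finger_gap: 11.9
```

Run:
```python
from h import *
st,b,d=shot('wrist','w2'); go(590.9,306.8,56,1.441)
crop(b,170,370,160,330,4,'c6')
```

```text
t 2.25 pos [589.7 306.7  60.4] rot [3.141e+00 3.000e-03 1.429e+00] gap 12.0 F [ -4.  -16.1   5.5]
shift cm [0.03 0.12 0.44] norm 0.46 turn -0.012
```

View pics/c6.png

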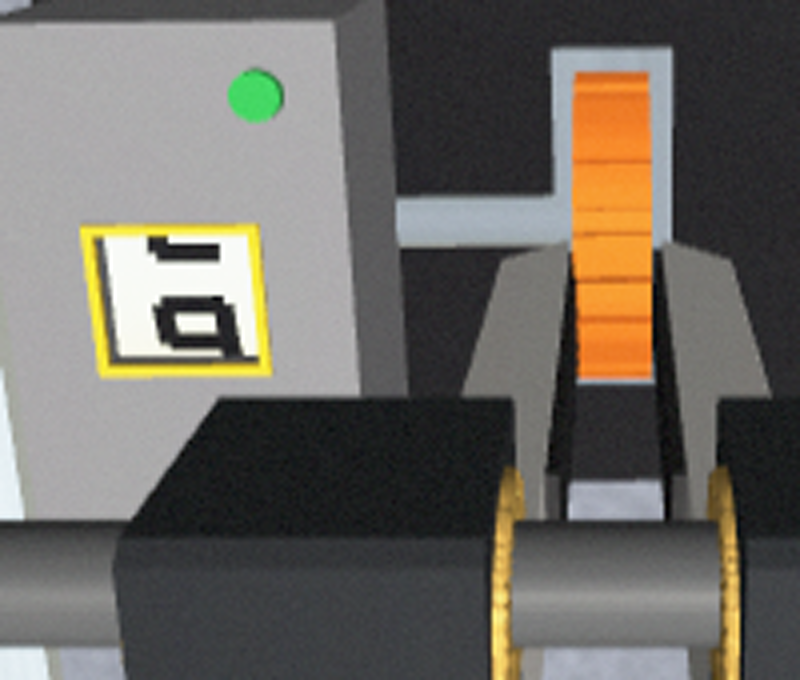

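Request:
{"fn": "arm_command", "kwargs": {"steps": [[0.0,[0,-0.5,0],0],[0.0,[0,-0.5,0],0],[0.0,[0,-0.5,0],0],[0.0,[0,0,0],0]]}}

```text
clock: 2.58
eef_pos: [574.8, 308.7, 60.3]
eef_rot: [3.14, 0.003, 1.429]
wrist_force: [-1.7, -18.1, 2.8]
finger_gap: 11.6
```

Run:
```python
from h import *
st,b,d=shot('wrist','w3'); go(590.9,306.8,56,1.441)
crop(b[::-1,::-1],640-370,640-170,400-330,400-160,4,'c7')
```

```text
t 2.63 pos [574.9 308.7  60.3] rot [3.140e+00 3.000e-03 1.429e+00] gap 12.0 F [ -2.3 -16.3   4. ]
shift cm [0.04 1.61 0.43] norm 1.67 turn -0.012
```

View pics/c7.png

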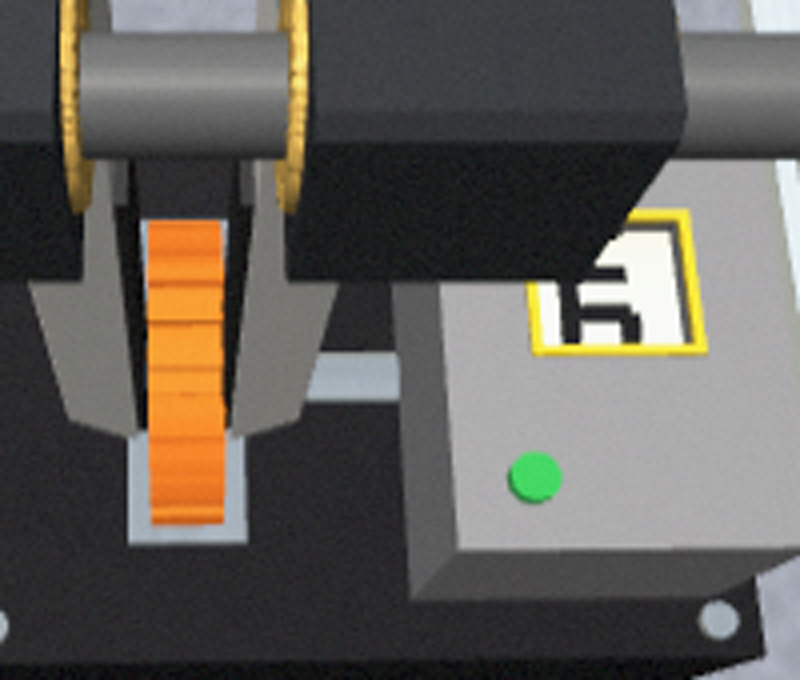

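Request:
{"fn": "arm_command", "kwargs": {"steps": [[0.0,[0,0,0],0],[0.0,[0,-0.4,0],0],[0.0,[0,-0.4,0.1],0],[0.0,[0,-0.4,0.1],0],[0.0,[0,0,0],0]], "force": 25}}

```text
clock: 3.05
eef_pos: [564.1, 310.1, 58.3]
eef_rot: [3.137, 0.003, 1.429]
wrist_force: [5.7, -18.4, -1.3]
finger_gap: 11.4
```

Request:
{"fn": "arm_command", "kwargs": {"steps": [[0.3,[0,0,0],0],[0.3,[0,0,0],0],[0.3,[0,1.4,-0.1],0],[0.3,[0,1.4,-0.1],0],[0.3,[0,0,0],0]]}}

```text
clock: 3.47
eef_pos: [592.2, 308.7, 60.1]
eef_rot: [3.139, -0.002, 1.429]
wrist_force: [-0.2, -0.3, -0.1]
finger_gap: 28.2
```

Run:
```python
from h import *
st,b,d=shot('wrist','w4'); go(590.9,306.8,56,1.441)
crop(b[::-1,::-1],640-370,640-170,400-330,400-160,4,'c8')
```

```text
t 3.52 pos [591.  308.9  59.5] rot [ 3.140e+00 -1.000e-03  1.429e+00] gap 27.9 F [-0.1  0.1 -0.4]
shift cm [-0.21  0.02  0.35] norm 0.4 turn -0.012
```

View pics/c8.png

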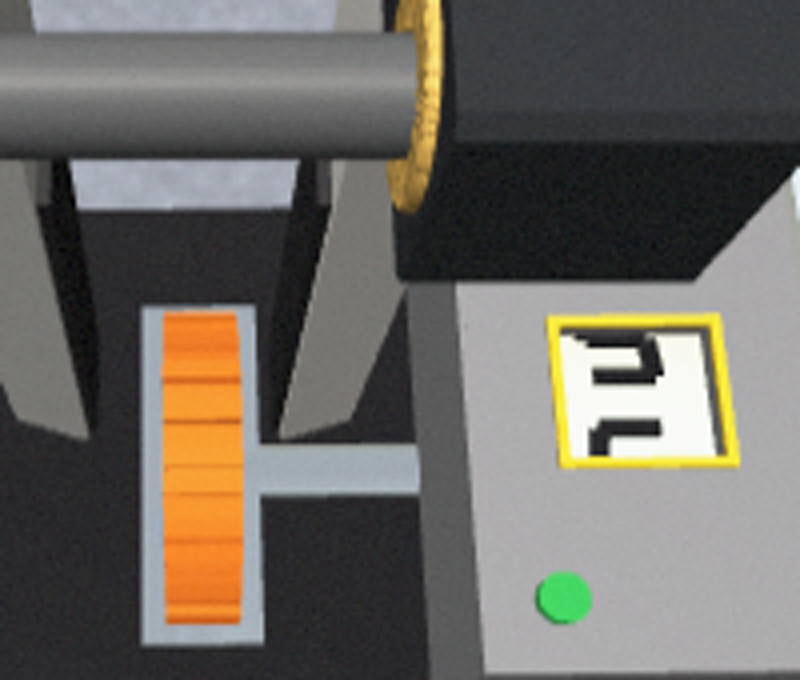

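Request:
{"fn": "arm_command", "kwargs": {"steps": [[0.3,[-0.2,0.3,0.5],0.0],[0.1,[0,0,0],0],[0.0,[0,0,0],0],[0.0,[0,0,0],0],[0.0,[0,0,0],0]], "force": 30}}

```text
clock: 3.93
eef_pos: [592.5, 306.0, 53.4]
eef_rot: [-3.141, 0.001, 1.43]
wrist_force: [-1.8, -2.8, 1.1]
finger_gap: 11.7
```

Request:
{"fn": "arm_command", "kwargs": {"steps": [[0.0,[0,-0.5,0],0],[0.0,[0,-0.5,0],0],[0.0,[0,-0.5,0],0],[0.0,[0,-0.5,0],0],[0.0,[0,-0.5,0],0]]}}

```text
clock: 4.35
eef_pos: [570.7, 309.0, 54.5]
eef_rot: [3.135, -0.001, 1.43]
wrist_force: [20.2, -4.9, -7.3]
finger_gap: 11.7
```

Request:
{"fn": "arm_command", "kwargs": {"steps": [[0.0,[0,-0.3,0],0],[0.0,[0,0,0],0],[0.3,[0,0,0],0],[0.3,[0,0,0],0]]}}

```text
clock: 4.68
eef_pos: [565.2, 310.3, 53.6]
eef_rot: [3.141, -0.0, 1.43]
wrist_force: [0.4, -0.4, 0.5]
finger_gap: 21.5
```

Request:
{"fn": "arm_command", "kwargs": {"steps": [[0.3,[0,1.4,0],0],[0.3,[0,1.4,0],0],[0.3,[0,0,0],0]]}}

```text
clock: 4.93
eef_pos: [594.2, 306.0, 53.5]
eef_rot: [3.141, -0.0, 1.429]
wrist_force: [-0.8, 0.9, 0.0]
finger_gap: 27.7
```

Run:
```python
from h import *
st,b,d=shot('wrist','w5'); go(590.9,306.8,56,1.441)
crop(b[::-1,::-1],640-370,640-170,400-330,400-160,4,'c9')
```

```text
t 4.98 pos [593.1 306.2  53.2] rot [-3.141 -0.     1.429] gap 27.9 F [ 0.   0.1 -0.7]
shift cm [ 0.03 -0.22 -0.28] norm 0.36 turn -0.012
```

View pics/c9.png

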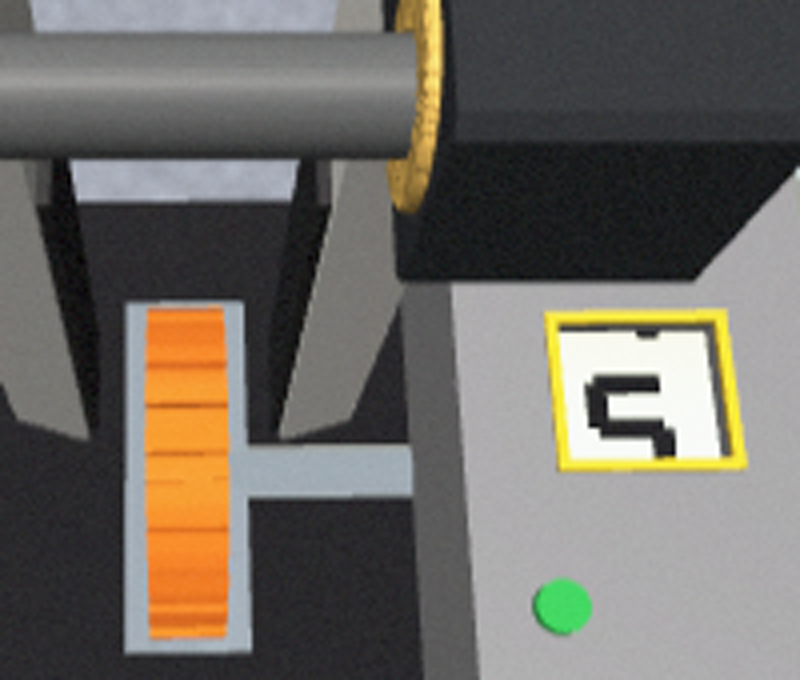

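Request:
{"fn": "arm_command", "kwargs": {"steps": [[0.3,[0,-0.3,-1.3],0.0],[0.1,[0,0,0],0],[0.0,[0,0,0],0],[0.0,[0,0,0],0],[0.0,[0,0,0],0]], "force": 15}}

```text
clock: 5.4
eef_pos: [589.8, 306.4, 67.0]
eef_rot: [3.141, 0.001, 1.43]
wrist_force: [-1.3, -3.9, 5.9]
finger_gap: 11.6
```

Request:
{"fn": "arm_command", "kwargs": {"steps": [[0.0,[0,-0.4,0],0],[0.0,[0,-0.4,0],0],[0.0,[0,-0.4,0],0],[0.0,[0,0,0],0],[0.0,[0,0,0],0]]}}

```text
clock: 5.82
eef_pos: [578.4, 308.0, 67.2]
eef_rot: [3.14, 0.0, 1.43]
wrist_force: [1.3, -5.1, 6.3]
finger_gap: 11.4
```

Run:
```python
from h import *
st,b,d=shot('wrist','w6'); go(590.9,306.8,56,1.441)
crop(b[::-1,::-1],640-370,640-170,400-330,400-160,4,'c10')
```

```text
t 5.87 pos [578.4 308.   67.3] rot [3.14 0.   1.43] gap 11.6 F [-0.2 -4.4  5.5]
shift cm [0.06 1.25 1.13] norm 1.68 turn -0.011
```

View pics/c10.png

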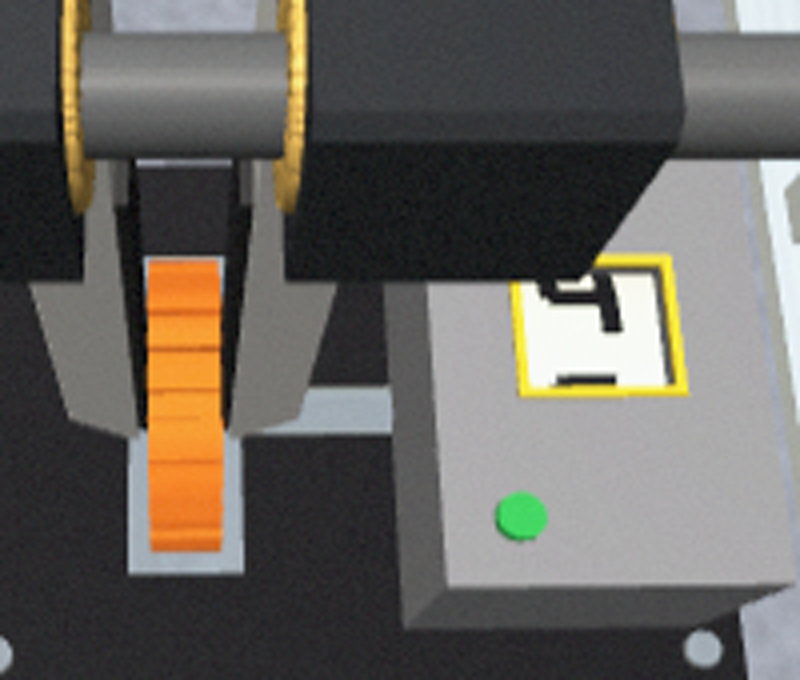

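Request:
{"fn": "arm_command", "kwargs": {"steps": [[0.0,[0,-0.35,0],0],[0.0,[0,-0.35,0],0],[0.0,[0,0,0],0],[0.3,[0,0,0],0],[0.3,[0,0,0],0]]}}

```text
clock: 6.28
eef_pos: [570.9, 309.5, 66.3]
eef_rot: [-3.141, -0.0, 1.43]
wrist_force: [-0.2, 0.3, 0.6]
finger_gap: 21.4
```

Request:
{"fn": "arm_command", "kwargs": {"steps": [[0.3,[0,1.0,-0.5],0],[0.3,[0,1.0,0],0],[0.3,[0,0,0],0]]}}

```text
clock: 6.53
eef_pos: [591.9, 306.4, 71.5]
eef_rot: [3.141, -0.0, 1.429]
wrist_force: [-0.6, -0.5, -0.0]
finger_gap: 28.3
```

Run:
```python
from h import *
st,b,d=shot('wrist','w7'); go(590.9,306.8,56,1.441)
crop(b[::-1,::-1],640-370,640-170,400-330,400-160,4,'c11')
```

```text
t 6.58 pos [591.1 306.5  71.1] rot [-3.141 -0.     1.429] gap 27.9 F [ 0.4  0.8 -0.8]
shift cm [ 0.03 -0.02  1.51] norm 1.51 turn -0.012
```

View pics/c11.png

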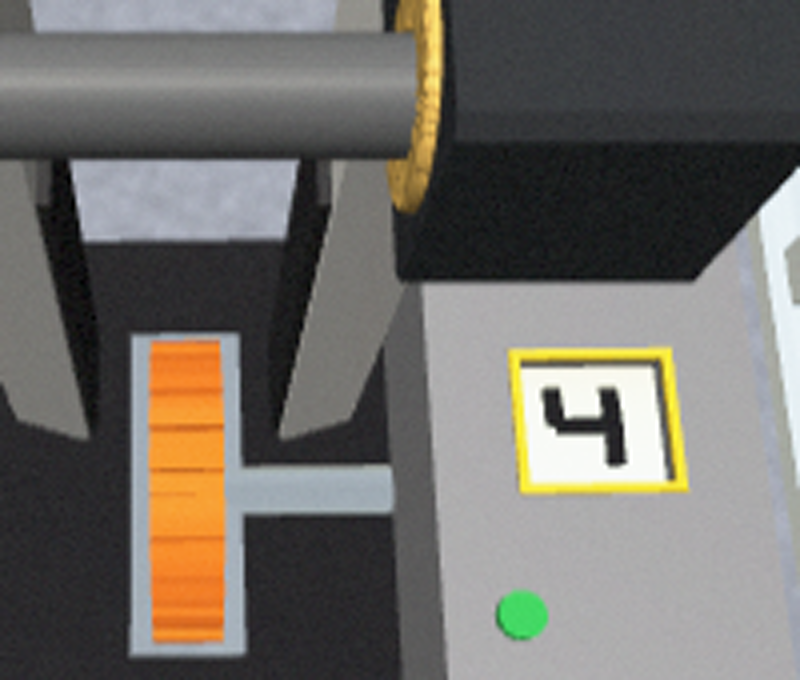

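Request:
{"fn": "arm_command", "kwargs": {"steps": [[0.3,[0,0,-2.5],0],[0.4,[0,-1.5,-3.5],0],[0.6,[0,-3,-2.5],0],[0.6,[-1.0,-3.5,-1],0],[0.6,[-3,-2,0],0]]}}

```text
clock: 7.0
eef_pos: [484.0, 283.4, 168.6]
eef_rot: [3.139, -0.003, 1.433]
wrist_force: [1.3, -0.4, 0.4]
finger_gap: 51.2
```

Run:
```python
from h import *
go(490,-309,160,1.632)
```

```text
t 7.00 pos [484.  283.4 168.6] rot [ 3.139e+00 -3.000e-03  1.433e+00] gap 51.2 F [ 1.3 -0.4  0.4]
shift cm [-58.6    8.73   0.86] norm 59.25 turn -0.199
```

Request:
{"fn": "arm_command", "kwargs": {"steps": [[0.6,[-3.9,0.55,0],0],[0.6,[-3.9,0.55,0],0],[0.6,[-3.9,0.55,0],0],[0.6,[-3.9,0.55,0],0],[0.6,[-3.9,0.55,0],0]]}}

```text
clock: 7.42
eef_pos: [485.1, 82.7, 166.3]
eef_rot: [-3.141, -0.0, 1.431]
wrist_force: [1.3, 0.2, -0.1]
finger_gap: 56.0
```

Request:
{"fn": "arm_command", "kwargs": {"steps": [[0.6,[-3.9,0.55,0],0],[0.6,[-3.9,0.55,0],0],[0.6,[-3.9,0.55,0],0],[0.6,[-3.9,0.55,0],0],[0.6,[-3.9,0.55,0],0]]}}

```text
clock: 7.83
eef_pos: [485.2, -114.3, 166.4]
eef_rot: [-3.142, -0.0, 1.43]
wrist_force: [-0.1, 0.1, -0.6]
finger_gap: 56.3
```

Request:
{"fn": "arm_command", "kwargs": {"steps": [[0.6,[-3.9,0.55,0],0],[0.6,[-3.9,0.55,0],0],[0.6,[-3.9,0.55,0],0],[0.6,[-3.9,0.55,0],-0.1],[0.6,[-3.0,0.3,0],-0.1]]}}

```text
clock: 8.25
eef_pos: [486.8, -302.7, 166.2]
eef_rot: [-3.141, -0.0, 1.633]
wrist_force: [-0.3, 0.9, -0.1]
finger_gap: 56.7
```

Run:
```python
from h import *
manip.camera('top')
st,b,d=shot('wrist','w8'); go(497,-309,42,1.632)
st2,b2,d2=shot('top','t8')
P=cloud('wrist',d,st);hsv=cv2.cvtColor(b,cv2.COLOR_BGR2HSV)
red=((hsv[...,0]<6)|(hsv[...,0]>174))&(hsv[...,1]>150)&(d>0)
q=P[red];print(np.percentile(q[:,2],[1,50,99]))
t=q[(q[:,2]>64)&(q[:,2]<76)];print(len(t),cv2.minAreaRect(t[:,:2].astype(np.float32)),t.min(0),t.max(0))
```

```text
t 8.35 pos [ 486.9 -303.5  165.7] rot [-3.141 -0.     1.631] gap 56.5 F [ 0.4  0.4 -0.5]
shift cm [-0.61  0.98 12.37] norm 12.42 turn -0.001
[ 2.49618736  4.80814995 71.04389286]
4072 ((490.89764404296875, -370.276611328125), (203.8616943359375, 129.38455200195312), 3.2124509811401367) [ 385.86999085 -440.25992488   64.00573204] [ 589.58563703 -300.06728165   72.46584529]
```

View pics/w8.png

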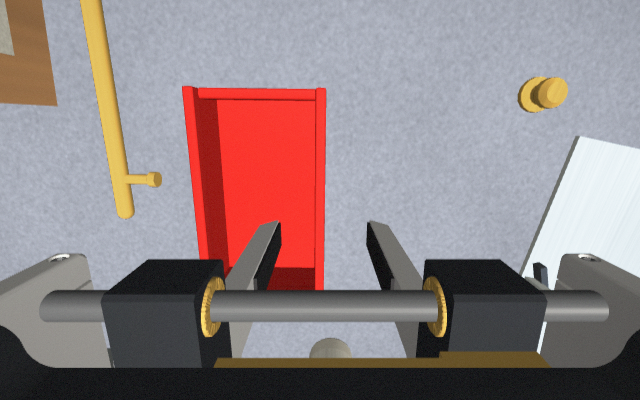

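Request:
{"fn": "arm_command", "kwargs": {"steps": [[0.6,[-0.7,0.75,3],0],[0.6,[0,0,3.5],0],[0.6,[0,0,3.5],0],[0.6,[0,0,2.4],0],[0.6,[0,0,0],0]], "force": 40}}

```text
clock: 8.82
eef_pos: [493.5, -304.0, 37.6]
eef_rot: [-3.135, -0.005, 1.63]
wrist_force: [0.1, 0.1, -1.1]
finger_gap: 56.3
```

Request:
{"fn": "arm_command", "kwargs": {"steps": [[0.2,[0,0,0],0],[0.0,[0,0,0],0],[0.0,[0,0,0],0],[0.0,[0,0,0],0],[0.0,[0,0,0],0]]}}

```text
clock: 9.23
eef_pos: [496.1, -307.3, 43.7]
eef_rot: [3.14, 0.001, 1.63]
wrist_force: [0.4, -0.4, -0.2]
finger_gap: 26.5
```

Request:
{"fn": "arm_command", "kwargs": {"steps": [[0.0,[0,0,0],0],[0.0,[0,0,0],0],[0.0,[0,0,-0.5],0],[0.0,[0,0,-1],0],[0.0,[0,0,-1.5],0]]}}

```text
clock: 9.65
eef_pos: [495.0, -306.6, 72.2]
eef_rot: [-3.14, -0.002, 1.63]
wrist_force: [0.8, -1.0, -1.8]
finger_gap: 9.7
```

Run:
```python
from h import *
st,b,d=shot('wrist','w9'); go(497,-309,42,1.632)
shot('side','s9')
```

```text
t 9.70 pos [ 496.4 -307.6   76.1] rot [3.139e+00 2.000e-03 1.630e+00] gap 9.8 F [2.3 0.3 0.8]
shift cm [-0.14  0.05  3.41] norm 3.41 turn -0.002
```

View pics/w9.png

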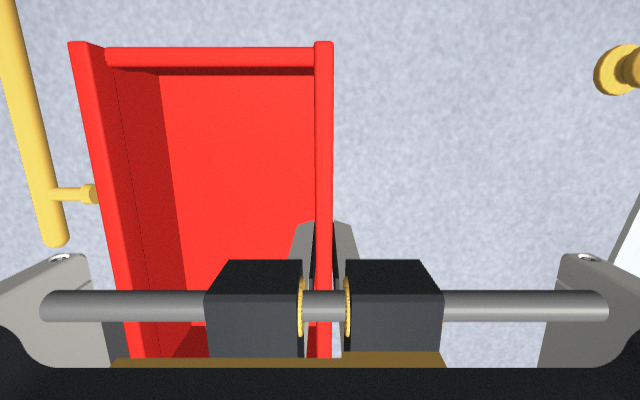

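View pics/s9.png

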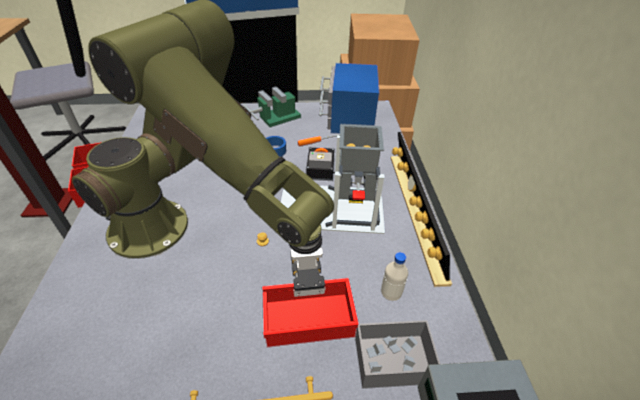

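Run:
```python
from h import *
st=manip.read_state(); st['eef_pos']=np.array([496.4,-307.6,76.1])
b=cv2.imread('pics/w9.png');d=np.load('pics/w9.npy')
P=cloud('wrist',d,st);hsv=cv2.cvtColor(b,cv2.COLOR_BGR2HSV)
for nm,u,v in(('+y',323,60),('+y',323,180),('-y',85,60),('-y',100,150),('front',130,58),('front',290,58),('floor',200,100),('floor',290,150),('floor',200,230)): print(nm,P[v,u].round(1))
# front rim edge
for u in(130,200,290):
    col=[(v,P[v,u].round(1)) for v in range(40,62,4)]; print(u,[ (a,list(c)) for a,c in col])
```

```text
+y [ 395.  -313.8  102. ]
+y [ 454.7 -310.4  100.6]
-y [ 423.  -311.6  255.1]
-y [ 445.4 -428.9  100.9]
front [ 397.8 -414.6   90.6]
front [ 392.7 -331.4   89. ]
floor [ 414.5 -401.9   35.3]
floor [ 446.5 -335.9   35.7]
floor [ 515.  -406.7   35.3]
130 [(40, [np.float64(371.6), np.float64(-467.1), np.float64(4.6)]), (44, [np.float64(374.3), np.float64(-467.8), np.float64(4.0)]), (48, [np.float64(392.6), np.float64(-415.6), np.float64(88.2)]), (52, [np.float64(394.8), np.float64(-414.9), np.float64(89.6)]), (56, [np.float64(396.7), np.float64(-415.2), np.float64(89.6)]), (60, [np.float64(398.8), np.float64(-414.7), np.float64(90.6)])]
200 [(40, [np.float64(368.4), np.float64(-412.3), np.float64(4.4)]), (44, [np.float64(370.9), np.float64(-413.1), np.float64(2.8)]), (48, [np.float64(390.5), np.float64(-378.7), np.float64(88.6)]), (52, [np.float64(392.4), np.float64(-379.0), np.float64(88.0)]), (56, [np.float64(394.4), np.float64(-378.8), np.float64(88.9)]), (60, [np.float64(396.4), np.float64(-378.8), np.float64(89.2)])]
290 [(40, [np.float64(364.1), np.float64(-342.0), np.float64(3.5)]), (44, [np.float64(367.1), np.float64(-341.9), np.float64(3.9)]), (48, [np.float64(388.0), np.float64(-331.5), np.float64(89.3)]), (52, [np.float64(390.1), np.float64(-331.3), np.float64(90.4)]), (56, [np.float64(391.8), np.float64(-331.4), np.float64(89.3)]), (60, [np.float64(393.7), np.float64(-331.4), np.float64(88.9)])]
```

Run:
```python
from h import *
A=st2w(-205,60);B=st2w(-140,60);print(A,B)
go(*A,106,1.445)
```

```text
[477.90786035 139.46871286] [542.35938344 131.04249359]
t 9.75 pos [ 496.6 -307.7   75.1] rot [3.139e+00 2.000e-03 1.630e+00] gap 9.7 F [-0.3 -0.6 -2.1]
shift cm [44.75  0.78 -3.09] norm 44.86 turn 0.185
```

Request:
{"fn": "arm_command", "kwargs": {"steps": [[0.0,[0.5,0,-1],0],[0.0,[1.25,0,-1.1],0],[0.0,[2,0.05,-1],0],[0.0,[3,0.05,0],0],[0.0,[3,0.05,0],0]]}}

```text
clock: 10.17
eef_pos: [491.0, -208.6, 103.9]
eef_rot: [3.141, 0.0, 1.629]
wrist_force: [0.8, 0.3, -1.7]
finger_gap: 9.7
```

Request:
{"fn": "arm_command", "kwargs": {"steps": [[0.0,[3,0.05,0],0],[0.0,[3,0.05,0],0],[0.0,[3,0.05,0],0],[0.0,[3,0.05,0],0],[0.0,[3,0.05,0],0]]}}

```text
clock: 10.58
eef_pos: [484.3, -58.0, 103.6]
eef_rot: [-3.141, -0.0, 1.63]
wrist_force: [0.8, 0.6, -2.8]
finger_gap: 9.6
```

Request:
{"fn": "arm_command", "kwargs": {"steps": [[0.0,[3,0.05,0],0],[0.0,[3,0.05,0],0],[0.0,[3,0.05,0],0],[0.0,[3,0.05,0],0],[0.0,[3,0.05,0],0]]}}

```text
clock: 11.0
eef_pos: [477.7, 91.6, 103.5]
eef_rot: [-3.141, 0.0, 1.63]
wrist_force: [0.4, -0.9, -2.5]
finger_gap: 9.8
```

Request:
{"fn": "arm_command", "kwargs": {"steps": [[0.0,[2.5,0,0],0],[0.0,[1.7,0,0],0],[0.0,[0.8,0,0],0.095],[0.0,[0,0,0],0.09],[0.0,[0,0,0],0]]}}

```text
clock: 11.42
eef_pos: [475.1, 140.7, 103.4]
eef_rot: [-3.141, 0.0, 1.442]
wrist_force: [-0.4, -0.1, -1.6]
finger_gap: 9.3
```

Run:
```python
from h import *
st,b,d=shot('top','t10'); crop(b,190,350,120,270,5,'c12')
A=st2w(-140,60)
go(*A,75,1.445)
st,b,d=shot('wrist','w10')
```

```text
t 11.47 pos [475.2 140.3 103.4] rot [-3.141  0.     1.447] gap 9.7 F [-0.6  0.4 -2. ]
shift cm [-0.09  6.78  2.84] norm 7.35 turn 0.002
```

View pics/c12.png

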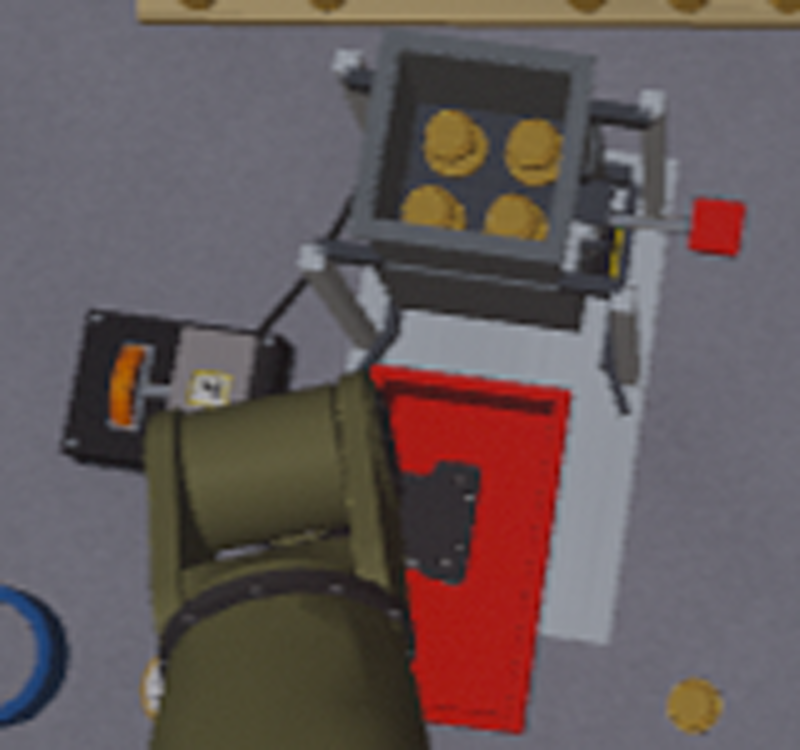

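View pics/w10.png

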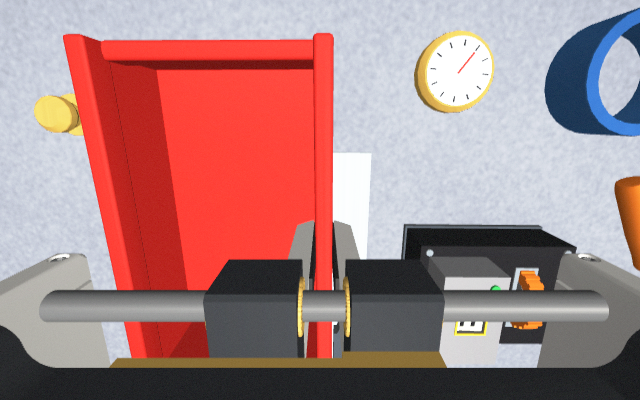

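```bash
cat >> h.py <<'E'
def binmeas(b,d,box,lo,hi,n='top',st=None):
    P=cloud(n,d,st);hsv=cv2.cvtColor(b,cv2.COLOR_BGR2HSV)
    red=((hsv[...,0]<6)|(hsv[...,0]>174))&(hsv[...,1]>150)&(hsv[...,2]>60)&(d>0)
    bx=np.zeros_like(red);u0,u1,v0,v1=box;bx[v0:v1,u0:u1]=1
    q=P[red&bx];q=q[(q[:,2]>lo)&(q[:,2]<hi)]; return np.c_[w2st(q),q[:,2]]
E
python3 - <<'E'
from h import *
b=cv2.imread('pics/t10.png');d=np.load('pics/t10.npy')
q=binmeas(b,d,(255,310,185,272),118,140)
r=q[(q[:,1]<-40)&(q[:,0]>-290)&(q[:,0]<-120)]
print(len(q),len(r),'right bead y',np.median(r[:,1]),np.percentile(r[:,1],[3,97]),'slope',np.polyfit(r[:,0],r[:,1],1),'z',np.median(r[:,2]))
k=q[(q[:,0]>-120)]; print('back x',np.percentile(k[:,0],[3,50,97]),k[:,1].min(),k[:,1].max())
print('pred center',w2st(np.array([475.2,140.3]))-[0,60.5])
E
```

```text
371 176 right bead y -58.26858731110711 [-63.05760426 -53.23917047] slope [ 4.12011170e-03 -5.74109321e+01] z 127.88355916290222
back x [-116.55402328 -106.92996778 -101.77103048] -62.56808805655763 64.54153034831164
pred center [-2.07792774e+02 -2.67585034e-02]
```

Request:
{"fn": "arm_command", "kwargs": {"steps": [[0.0,[-0.1,1,0],0],[0.0,[0,1.8,0],0],[0.0,[0,1.9,0],0],[0.0,[0,1.4,0.5],0],[0.0,[0,0.7,1.2],0]]}}

```text
clock: 11.93
eef_pos: [542.3, 130.1, 86.0]
eef_rot: [-3.136, 0.0, 1.446]
wrist_force: [-15.4, 1.0, 0.6]
finger_gap: 9.9
```

Request:
{"fn": "arm_command", "kwargs": {"steps": [[0.0,[0,0,1.2],0],[0.0,[0,0,0.8],0],[0.0,[0,0,0.5],0],[0.0,[0,0,0],0],[0.0,[0,0,0],0]]}}

```text
clock: 12.35
eef_pos: [543.1, 130.2, 61.6]
eef_rot: [-3.141, 0.0, 1.445]
wrist_force: [-0.8, -0.7, -1.3]
finger_gap: 10.0
```

Run:
```python
from h import *
A=st2w(-140,60)
go(*A,51,1.445)
shot('side','s11')
b=cv2.imread('pics/s11.png'); crop(b,250,400,130,260,5,'c13')
```

```text
t 12.35 pos [543.1 130.2  61.6] rot [-3.141  0.     1.445] gap 10.0 F [-0.8 -0.7 -1.3]
shift cm [ 0.07 -0.08  1.06] norm 1.06 turn 0.0
```

View pics/c13.png

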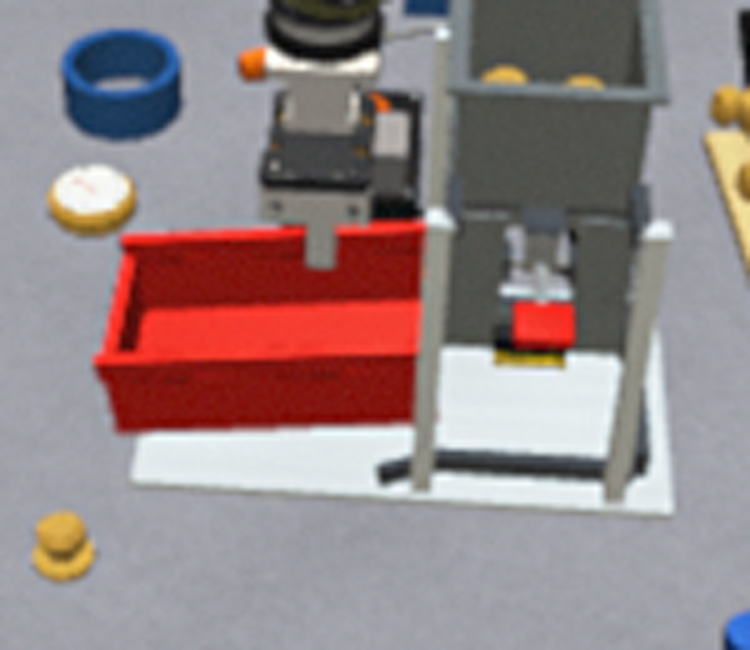

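Request:
{"fn": "arm_command", "kwargs": {"steps": [[0.0,[0,0,0.5],0],[0.0,[0,0,0.4],0],[0.0,[0,0,0.1],0],[0.0,[0,0,0],0],[0.0,[0,0,0],0]]}}

```text
clock: 12.82
eef_pos: [542.9, 130.5, 51.4]
eef_rot: [-3.141, 0.0, 1.445]
wrist_force: [1.2, -0.3, 2.1]
finger_gap: 9.6
```

Run:
```python
from h import *
A=st2w(-140,60)
st,b,d=shot('top','t12'); 
go(*A,51,1.445)
q=binmeas(b,d,(240,320,165,270),65,90)
r=q[(q[:,1]<-40)&(q[:,0]>-240)&(q[:,0]<-65)]
print(len(q),len(r),'right bead y',np.median(r[:,1]),'slope',np.polyfit(r[:,0],r[:,1],1),'z',np.median(r[:,2]))
k=q[(q[:,1]<20)];print('x',np.percentile(k[:,0],[1,99]))
crop(b,230,330,150,260,6,'c14')
```

```text
t 12.87 pos [542.9 130.5  51.5] rot [-3.141  0.     1.445] gap 9.8 F [ 1.4 -0.4  1.2]
shift cm [ 0.05 -0.06  0.05] norm 0.09 turn 0.0
310 175 right bead y -59.81295947112999 slope [ 2.27898828e-02 -5.59475465e+01] z 78.32654319332168
x [-275.48625616  -59.77153096]
```

View pics/c14.png

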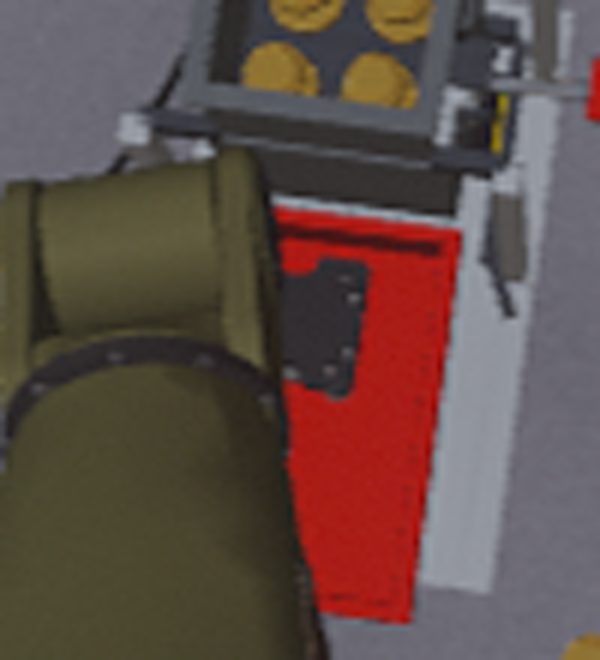

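Request:
{"fn": "arm_command", "kwargs": {"steps": [[0.0,[0,0.4,-0.05],0],[0.0,[0,0.4,0],0],[0.0,[0,0.4,0],0],[0.0,[0,0.4,0],0],[0.0,[0,0,0],0]]}}

```text
clock: 13.28
eef_pos: [559.6, 128.4, 51.9]
eef_rot: [3.141, -0.0, 1.445]
wrist_force: [2.1, 0.8, 1.0]
finger_gap: 9.8
```

Request:
{"fn": "arm_command", "kwargs": {"steps": [[0.0,[0,0,0],0],[0.45,[0,0,0],0],[0.45,[0,0,0],0],[0.45,[0,0,0],0],[0.45,[0,0,0],0]]}}

```text
clock: 13.7
eef_pos: [558.8, 128.5, 52.0]
eef_rot: [3.142, 0.0, 1.445]
wrist_force: [-0.3, 0.7, -0.4]
finger_gap: 32.9
```

Request:
{"fn": "arm_command", "kwargs": {"steps": [[0.45,[0,0,-2],0],[0.45,[0,0,-3],0],[0.45,[0,-0.5,-3],0],[0.45,[0,-3,-1],0],[0.45,[0,-3.5,0],0]]}}

```text
clock: 14.12
eef_pos: [490.3, 137.3, 144.4]
eef_rot: [3.137, -0.001, 1.444]
wrist_force: [0.9, 0.7, -0.4]
finger_gap: 42.7
```

Request:
{"fn": "arm_command", "kwargs": {"steps": [[0.5,[0,-3.5,0],0.12],[0.5,[0,-3.5,0],0.12],[0.5,[0,0,0],0.12],[0.5,[0,0,0],0.12],[0.5,[0,0,0],0.12]]}}

```text
clock: 14.53
eef_pos: [420.4, 150.4, 142.4]
eef_rot: [3.141, -0.001, 0.84]
wrist_force: [0.2, 0.8, 0.3]
finger_gap: 47.2
```

Run:
```python
from h import *
st,b,d=shot('top','t13'); 
go(480,80,130,-0.13)
q=binmeas(b,d,(240,320,165,270),65,90)
for s in(1,-1):
  r=q[(q[:,1]*s>40)&(q[:,0]>-230)&(q[:,0]<-65)]
  print(len(q),len(r),'bead y',np.median(r[:,1]),'slope',np.polyfit(r[:,0],r[:,1],1),'z',np.median(r[:,2]))
k=q[(q[:,1]<20)];print('x',np.percentile(k[:,0],[1,99]))
crop(b,200,350,130,280,5,'c15')
```

```text
t 14.58 pos [420.6 150.3 142.2] rot [ 3.141e+00 -1.000e-03  8.300e-01] gap 47.1 F [-0.   0.8 -0.1]
shift cm [-1.18  9.13  1.22] norm 9.29 turn 0.96
358 118 bead y 58.60728691856447 slope [7.53638409e-03 5.98424815e+01] z 75.25875158016122
358 159 bead y -59.567028129071176 slope [ 6.70147750e-03 -5.84343677e+01] z 75.32693639633013
x [-256.89451083  -47.34948397]
```

View pics/c15.png

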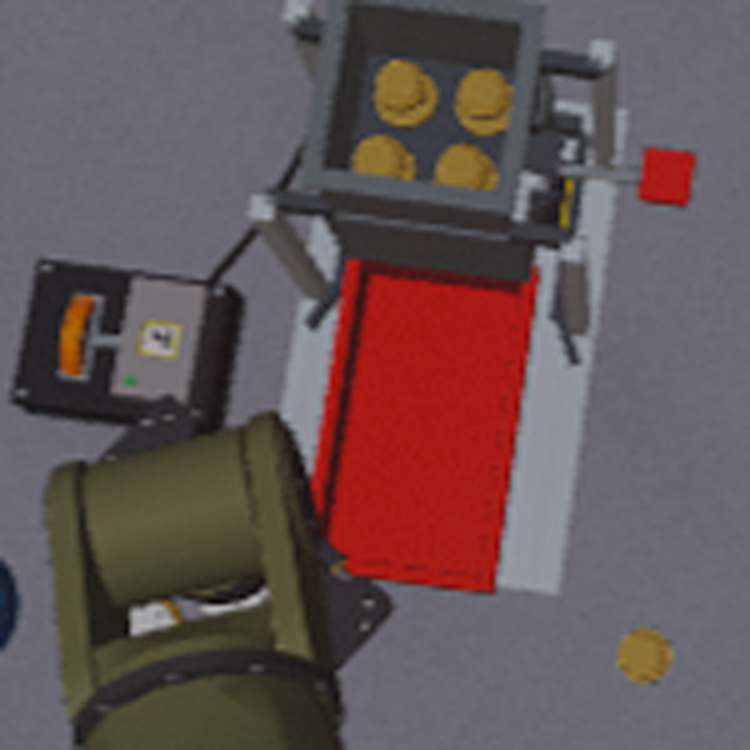

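Request:
{"fn": "arm_command", "kwargs": {"steps": [[0.5,[0,0,0],0.12],[0.5,[0,0,0],0.12],[0.5,[0,0,0],0.12],[0.5,[0,0,0],0.12],[0.5,[0,0,0],0.12]]}}

```text
clock: 15.0
eef_pos: [420.7, 150.2, 141.9]
eef_rot: [3.142, 0.0, 0.242]
wrist_force: [-0.2, 0.8, 0.1]
finger_gap: 46.7
```

Request:
{"fn": "arm_command", "kwargs": {"steps": [[0.5,[0,0,0],0.12],[0.5,[0,0,0],0.12],[0.5,[0,0,0],0.12],[0.5,[0,0,0],0],[0.5,[0,0,0],0]]}}

```text
clock: 15.42
eef_pos: [420.7, 150.1, 141.9]
eef_rot: [3.142, -0.0, -0.109]
wrist_force: [0.4, -0.1, -0.4]
finger_gap: 47.0
```

Run:
```python
from h import *
A=st2w(-253,0);print(A)
go(*A,105,-0.13)
st,b,d=shot('wrist','w14')
q=binmeas(b,d,(0,640,0,400),55,72,'wrist',st)
f=q[(q[:,0]<-235)&(abs(q[:,1])<50)];print('front rim',len(f),np.percentile(f[:,0],[2,50,98]),np.median(f[:,2]))
```

```text
[422.53484089  86.19743808]
t 15.42 pos [420.7 150.1 141.9] rot [ 3.142 -0.    -0.109] gap 47.0 F [ 0.4 -0.1 -0.4]
shift cm [0.88 6.34 3.69] norm 7.39 turn 0.021
front rim 764 [-260.94539917 -256.22153317 -251.41167263] 63.91615271530139
```

View pics/w14.png

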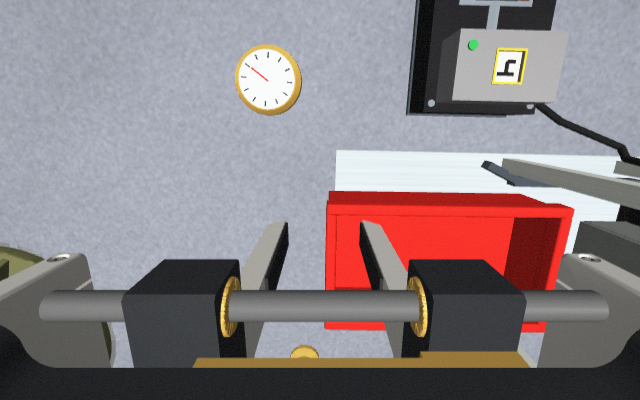

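Request:
{"fn": "arm_command", "kwargs": {"steps": [[0.55,[0.3,3.2,0.5],0.021],[0.55,[0.28,3.1,1.5],0],[0.55,[0,0,3.5],0],[0.55,[0,0,3.5],0],[0.55,[0,0,1.4],0]], "force": 30}}

```text
clock: 15.88
eef_pos: [416.9, 86.2, 34.7]
eef_rot: [3.141, 0.004, -0.132]
wrist_force: [-0.4, -0.4, -0.2]
finger_gap: 51.6
```

Request:
{"fn": "arm_command", "kwargs": {"steps": [[0.55,[0,0,0],0],[0.2,[0,0,0],0],[0.0,[0,0,0],0],[0.0,[0,0,0],0],[0.0,[0,0,0],0]]}}

```text
clock: 16.3
eef_pos: [419.2, 87.1, 39.0]
eef_rot: [-3.141, -0.002, -0.135]
wrist_force: [0.4, 0.0, -0.4]
finger_gap: 28.5
```

Request:
{"fn": "arm_command", "kwargs": {"steps": [[0.0,[0,0,0],0],[0.0,[0,0,0],0],[0.0,[0,0,0],0]]}}

```text
clock: 16.55
eef_pos: [419.0, 87.0, 38.3]
eef_rot: [-3.141, -0.001, -0.136]
wrist_force: [0.1, 0.9, 2.5]
finger_gap: 10.1
```

Run:
```python
from h import *
go(*st2w(-166,0),38,-0.13)
print(w2st(manip.read_state()['eef_pos']))
st,b,d=shot('wrist','w15')
```

```text
t 16.55 pos [419.   87.   38.3] rot [-3.141e+00 -1.000e-03 -1.360e-01] gap 10.1 F [0.1 0.9 2.5]
shift cm [ 9.06 -0.02  0.03] norm 9.06 turn -0.006
[-256.63935566    0.35096196]
```

View pics/w15.png

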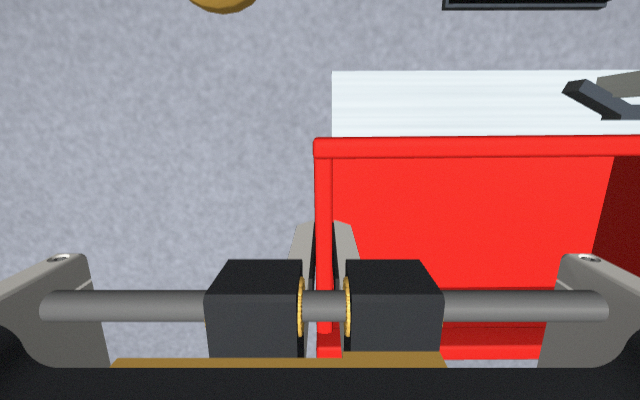

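Request:
{"fn": "arm_command", "kwargs": {"steps": [[0.0,[0.6,0,0],0],[0.0,[1.2,0,0],0],[0.0,[1.3,0,0],0],[0.0,[1.3,0,0],0],[0.0,[1.3,0,0],0]]}}

```text
clock: 17.02
eef_pos: [475.1, 79.3, 38.3]
eef_rot: [3.142, 0.002, -0.136]
wrist_force: [-8.9, 1.9, 13.8]
finger_gap: 9.6
```

Request:
{"fn": "arm_command", "kwargs": {"steps": [[0.0,[1.3,0,0],0],[0.0,[1.3,0,0],0],[0.0,[0.9,0,0],0],[0.0,[0.6,0,0],0],[0.0,[0,0,0],0]]}}

```text
clock: 17.43
eef_pos: [516.8, 73.6, 38.4]
eef_rot: [-3.141, -0.001, -0.136]
wrist_force: [3.2, -1.2, 3.7]
finger_gap: 9.5
```

Run:
```python
from h import *
go(*st2w(-158,0),38,-0.13)
print(w2st(manip.read_state()['eef_pos']))
st,b,d=shot('side','s16'); crop(b,250,400,130,260,5,'c16')
```

```text
t 17.43 pos [516.8  73.6  38.4] rot [-3.141e+00 -1.000e-03 -1.360e-01] gap 9.5 F [ 3.2 -1.2  3.7]
shift cm [-0.02 -0.03  0.04] norm 0.05 turn -0.006
[-157.84954383   -0.30526738]
```

View pics/c16.png

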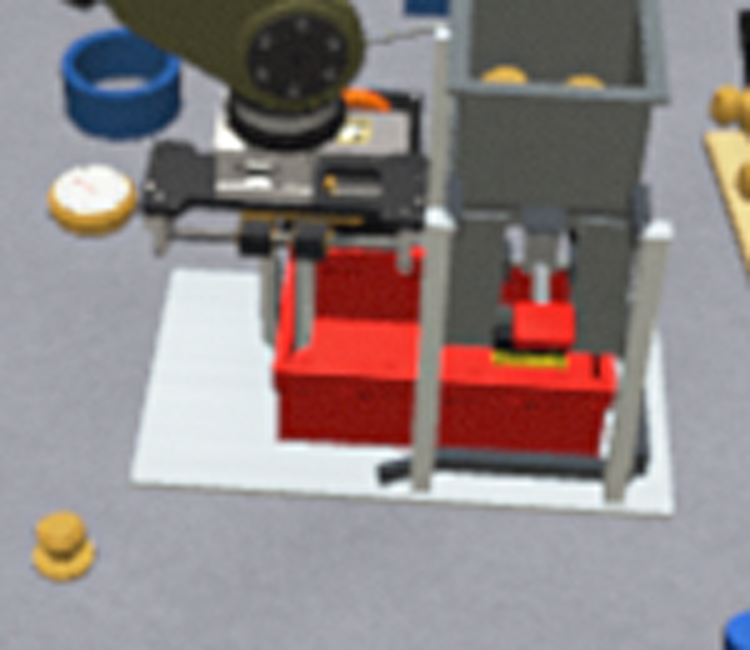

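Request:
{"fn": "arm_command", "kwargs": {"steps": [[0.4,[0,0,0],0],[0.4,[0,0,0],0],[0.4,[0,0,0],0],[0.4,[0,0,-1.5],0],[0.4,[0,0,-3.5],0]]}}

```text
clock: 17.9
eef_pos: [513.2, 73.5, 84.9]
eef_rot: [3.14, 0.008, -0.136]
wrist_force: [-0.9, 0.7, -0.5]
finger_gap: 36.8
```

Request:
{"fn": "arm_command", "kwargs": {"steps": [[0.2,[-2.5,0,0],0],[0.0,[-2.5,0,0],0],[0.0,[0,0,0],0],[0.0,[0,0,2],0],[0.0,[0,0,2.7],0]]}}

```text
clock: 18.32
eef_pos: [467.5, 80.7, 42.2]
eef_rot: [-3.141, -0.004, -0.136]
wrist_force: [0.7, 0.5, 0.2]
finger_gap: 7.5
```

Request:
{"fn": "arm_command", "kwargs": {"steps": [[0.0,[0,0,0],0],[0.0,[0.7,0,0],0],[0.0,[0.7,0,0],0],[0.0,[0.7,0,0],0],[0.0,[0.3,0,0],0]]}}

```text
clock: 18.73
eef_pos: [491.8, 77.0, 42.1]
eef_rot: [-3.141, -0.002, -0.136]
wrist_force: [-0.1, 0.1, 0.4]
finger_gap: 0.1
```

Request:
{"fn": "arm_command", "kwargs": {"steps": [[0.0,[0.4,0,0],0],[0.0,[0.4,0,0],0],[0.0,[0.4,0,0],0],[0.0,[0.4,0,0],0]]}}

```text
clock: 19.07
eef_pos: [506.0, 75.0, 41.1]
eef_rot: [3.142, 0.0, -0.136]
wrist_force: [-1.9, -0.3, 0.9]
finger_gap: 0.5
```

Run:
```python
from h import *
go(*st2w(-159.5,0),42,-0.13)
print(w2st(manip.read_state()['eef_pos']))
```

```text
t 19.07 pos [506.   75.   41.1] rot [ 3.142  0.    -0.136] gap 0.5 F [-1.9 -0.3  0.9]
shift cm [ 0.93 -0.04 -0.09] norm 0.94 turn -0.006
[-168.81055292   -0.3091883 ]
```

Request:
{"fn": "arm_command", "kwargs": {"steps": [[0.0,[0.3,0,0],0],[0.0,[0.3,0,0],0],[0.0,[0.2,0,0],0],[0.0,[0,0,0],0]]}}

```text
clock: 19.4
eef_pos: [514.1, 73.9, 40.9]
eef_rot: [-3.142, -0.0, -0.136]
wrist_force: [0.6, 0.0, 0.3]
finger_gap: 0.4
```

Request:
{"fn": "arm_command", "kwargs": {"steps": [[0.0,[0.2,0,0],0],[0.0,[0.2,0,0],0],[0.0,[0,0,0],0]]}}

```text
clock: 19.65
eef_pos: [517.2, 73.3, 40.8]
eef_rot: [3.141, 0.002, -0.136]
wrist_force: [-5.1, -0.5, 2.3]
finger_gap: 0.2
```

Request:
{"fn": "arm_command", "kwargs": {"steps": [[0.0,[0.2,0,0],0],[0.0,[0,0,0],0],[0.0,[0,0,0],0]]}}

```text
clock: 19.9
eef_pos: [517.3, 73.3, 40.8]
eef_rot: [3.141, 0.006, -0.136]
wrist_force: [-22.3, 1.2, 15.0]
finger_gap: 0.1
```

Run:
```python
from h import *
print(w2st(manip.read_state()['eef_pos']))
st,b,d=shot('side','s17'); crop(b,250,400,130,260,5,'c17')
st,b,d=shot('top','t17')
q=binmeas(b,d,(230,320,165,270),65,90)
for s in(1,-1):
  r=q[(q[:,1]*s>40)&(q[:,0]<-65)]
  if len(r):print(len(q),len(r),'bead y',np.median(r[:,1]),'x',np.percentile(r[:,0],[1,99]))
go(*st2w(-159.5,0),42,-0.13)
```

```text
[-157.37382037   -0.4761802 ]
127 7 bead y 58.37359438574726 x [-71.45875302 -65.49378032]
127 83 bead y -60.75259163319131 x [-143.56656552  -65.29161282]
t 20.00 pos [517.3  73.4  40.8] rot [ 3.141  0.006 -0.136] gap 0.3 F [-21.3   1.6  14.2]
shift cm [-0.21 -0.04 -0.12] norm 0.25 turn -0.006
```

View pics/c17.png

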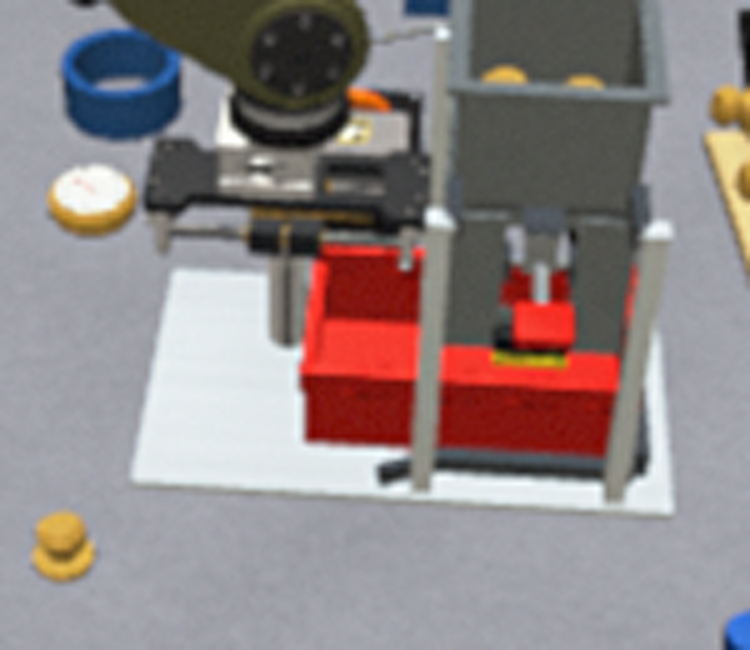

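Request:
{"fn": "arm_command", "kwargs": {"steps": [[0.0,[-0.5,0,0],0],[0.0,[-2,0,0],0],[0.0,[-3.5,0,-1],0],[0.0,[-3.5,0,-3.5],0],[0.0,[-2,1,-3.7],0]]}}

```text
clock: 20.42
eef_pos: [407.4, 78.9, 115.1]
eef_rot: [3.141, 0.004, -0.135]
wrist_force: [0.7, -1.4, 0.7]
finger_gap: 0.7
```

Request:
{"fn": "arm_command", "kwargs": {"steps": [[0.0,[0,3,-2.5],0],[0.0,[0,4,0],0],[0.0,[0,4,-1],0],[0.0,[0,4,-2],0],[0.0,[0,3,-2],0]]}}

```text
clock: 20.83
eef_pos: [385.7, -99.4, 190.4]
eef_rot: [3.141, -0.0, -0.136]
wrist_force: [0.0, -0.4, -0.7]
finger_gap: 0.5
```

Run:
```python
from h import *
st,b,d=shot('top','t18'); crop(b,190,350,120,260,5,'c18')
q=binmeas(b,d,(230,320,165,270),50,90)
for s in(1,-1):
  r=q[(q[:,1]*s>40)&(q[:,0]<-65)]
  if len(r):print(len(q),len(r),'bead y',np.median(r[:,1]),'x',np.percentile(r[:,0],[1,99]),np.polyfit(r[:,0],r[:,1],1))
f=q[abs(q[:,1])<50];f=f[(f[:,0]<-120)&(f[:,2]>57)];print('front',len(f),np.percentile(f[:,0],[2,50,98]),np.median(f[:,2]))
h=cv2.cvtColor(b,cv2.COLOR_BGR2HSV);P=cloud('top',d)
m=((h[...,0]<6)|(h[...,0]>174))&(h[...,1]>150)&(P[...,2]>185)&(P[...,2]<215)&(d>0);m[:,:320]=0;m[:,345:]=0
print('pad',m.sum(),P[m].mean(0),w2st(P[m].mean(0)))
go(*P[m].mean(0)[:2],230,-0.13)
st,b,d=shot('side','s18')
h=cv2.cvtColor(b,cv2.COLOR_BGR2HSV);P=cloud('side',d)
m=((h[...,0]<6)|(h[...,0]>174))&(h[...,1]>150)&(P[...,2]>190)&(P[...,2]<215)&(d>0)
print('pad side',m.sum(),P[m].mean(0),w2st(P[m].mean(0)),np.percentile(P[m][:,2],[5,95]))
```

```text
292 79 bead y 55.56306161413746 x [-143.80255344  -67.21605328] [ 0.09404045 65.36817594]
292 92 bead y -60.13930000396702 x [-144.831787   -67.6883666] [ -0.11284558 -71.50098474]
front 95 [-144.65032268 -139.47390027 -134.59802155] 63.68772802416646
pad 103 [653.56353893 -87.90781621 199.51894549] [  -1.3507613  -142.68692846]
t 20.88 pos [ 386.9 -103.   194.2] rot [ 3.139 -0.005 -0.138] gap 0.6 F [0.  0.3 4.2]
shift cm [26.2  -5.17 -3.58] norm 26.95 turn -0.008
pad side 113 [624.56258765 -91.29598187 199.57764981] [ -29.66777752 -149.80601787] [195.2161142  202.03948942]
```

View pics/c18.png

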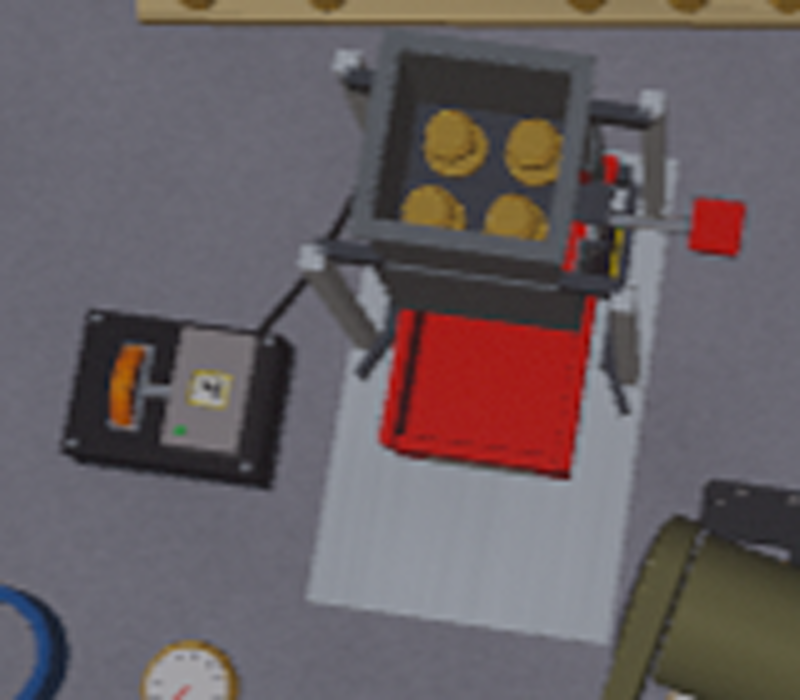

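Request:
{"fn": "arm_command", "kwargs": {"steps": [[0.0,[2,-0.3,-1.5],0],[0.0,[3.3,-0.5,-1.3],0],[0.0,[3.5,-0.6,-1.3],0],[0.0,[3.5,-0.6,0],0],[0.0,[3.5,-0.6,0],0]]}}

```text
clock: 21.35
eef_pos: [548.7, -91.9, 230.7]
eef_rot: [3.142, -0.001, -0.136]
wrist_force: [0.6, -0.1, -0.3]
finger_gap: 0.3
```

Request:
{"fn": "arm_command", "kwargs": {"steps": [[0.0,[3.5,-0.6,0],0],[0.0,[3.5,-0.6,0],0],[0.0,[2,-0.6,0],0],[0.0,[1.3,-0.4,0],0],[0.0,[0,0,0],0]]}}

```text
clock: 21.77
eef_pos: [653.2, -83.5, 228.6]
eef_rot: [-3.141, 0.002, -0.135]
wrist_force: [-0.1, -1.2, -0.7]
finger_gap: 0.3
```

Run:
```python
from h import *
go(653.2,-91.2,200,-0.13)
st,b,d=shot('wrist','w19')
P=cloud('wrist',d,st);h=cv2.cvtColor(b,cv2.COLOR_BGR2HSV)
m=((h[...,0]<6)|(h[...,0]>174))&(h[...,1]>150)&(P[...,2]>185)&(P[...,2]<212)&(d>0)
print(m.sum(),P[m].mean(0),np.percentile(P[m],[2,98],axis=0))
shot('side','s19')
```

```text
t 21.77 pos [653.2 -83.5 228.6] rot [-3.141e+00  2.000e-03 -1.350e-01] gap 0.3 F [-0.1 -1.2 -0.7]
shift cm [0.1  0.76 2.86] norm 2.96 turn -0.005
931 [654.34003734 -77.95793247 199.37609653] [[637.63023241 -92.79675339 194.11466527]
 [669.87973307 -70.52080633 201.13400015]]
```

View pics/w19.png

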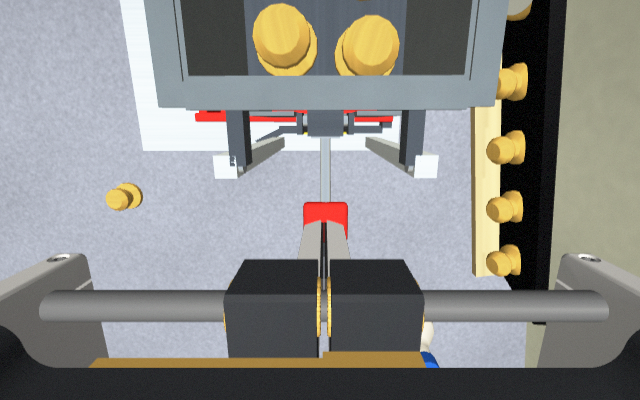

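View pics/s19.png

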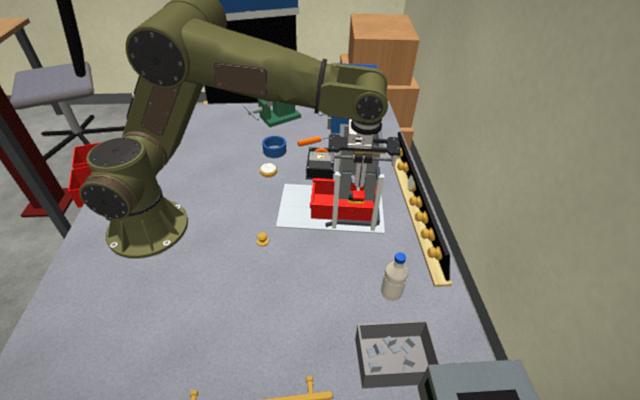

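Request:
{"fn": "arm_command", "kwargs": {"steps": [[0.0,[0,0.6,0.5],0],[0.0,[0,0,2.0],0],[0.0,[0,0,1.2],0],[0.0,[0,0,1.2],0],[0.0,[0,0,1.0],0]]}}

```text
clock: 22.28
eef_pos: [650.3, -91.8, 171.1]
eef_rot: [3.141, 0.0, -0.137]
wrist_force: [-1.7, -2.7, 4.6]
finger_gap: 0.7
```

Run:
```python
from h import *
go(653.2,-91.2,200,-0.13)
shot('top','t20')
go(653.2,-91.2,200,-0.13)
```

```text
t 22.28 pos [650.3 -91.8 171.1] rot [ 3.141  0.    -0.137] gap 0.7 F [-1.7 -2.7  4.6]
shift cm [ 0.28 -0.1  -2.89] norm 2.91 turn -0.007
t 22.33 pos [650.  -91.5 169.1] rot [ 3.141e+00  2.000e-03 -1.370e-01] gap 0.5 F [ 0.6 -4.7  2. ]
shift cm [ 0.31 -0.07 -3.09] norm 3.11 turn -0.007
```

View pics/t20.png

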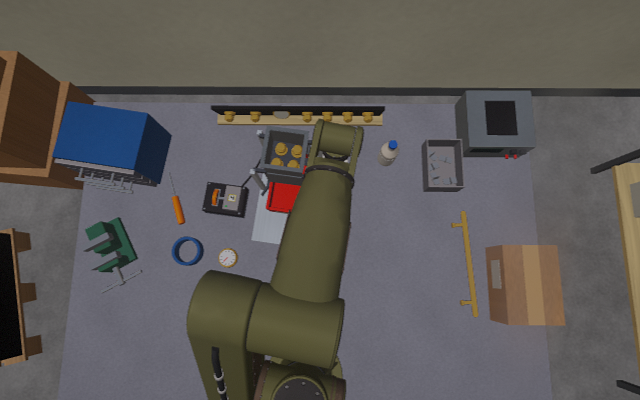

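Request:
{"fn": "arm_command", "kwargs": {"steps": [[0.0,[0,0,0.3],0],[0.0,[0,0,0],0],[0.0,[0,0,0],0],[0.0,[0,0,0],0]]}}

```text
clock: 22.67
eef_pos: [650.9, -91.4, 169.5]
eef_rot: [3.141, -0.0, -0.136]
wrist_force: [-3.0, -4.5, 4.4]
finger_gap: 0.5
```

Run:
```python
from h import *
st,b,d=shot('top','t21');crop(b,220,350,110,240,5,'c21')
go(653.2,-91.2,200,-0.13)
```

```text
t 22.72 pos [650.9 -91.4 169.5] rot [ 3.141 -0.    -0.136] gap 0.4 F [-4.4 -4.5  4.1]
shift cm [ 0.23 -0.05 -3.05] norm 3.05 turn -0.006
```

View pics/c21.png

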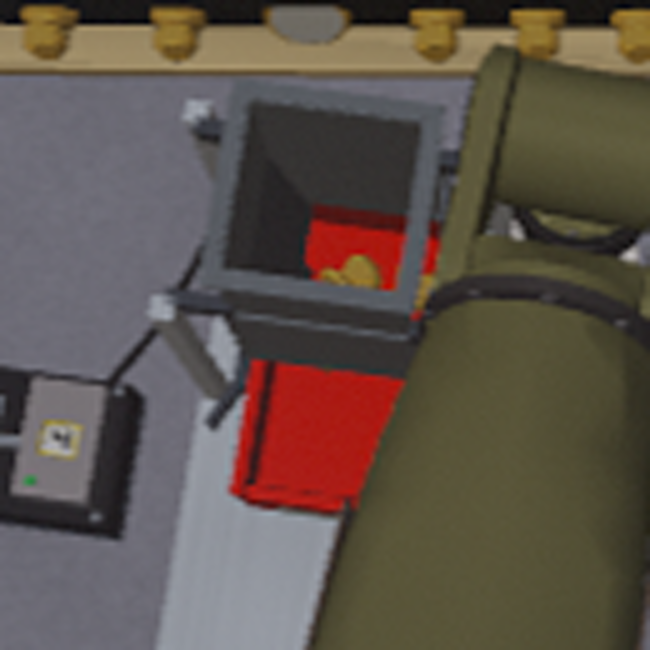

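Floor open, knobs dropped. Raise straight up, then retreat towards the robot and look.

Request:
{"fn": "arm_command", "kwargs": {"steps": [[0.0,[0,0,-1.5],0],[0.0,[0,0,-2.5],0],[0.0,[0,0,-2.5],0],[0.0,[-1,0,-0.5],0],[0.0,[-3,0.5,0],0]]}}

```text
clock: 23.13
eef_pos: [612.3, -89.9, 240.3]
eef_rot: [-3.141, -0.004, -0.135]
wrist_force: [0.3, 0.1, -1.0]
finger_gap: 0.8
```

Request:
{"fn": "arm_command", "kwargs": {"steps": [[0.0,[-3.5,1,0],0],[0.0,[-3.5,1,0],0],[0.0,[-3.5,1.5,0],0],[0.0,[-3.5,1.5,0],0],[0.0,[-3.5,1.5,0],0]]}}

```text
clock: 23.55
eef_pos: [426.8, -130.9, 238.8]
eef_rot: [-3.141, -0.001, -0.135]
wrist_force: [1.0, 0.0, 0.4]
finger_gap: 0.2
```

Request:
{"fn": "arm_command", "kwargs": {"steps": [[0.0,[-2,3.5,0],0],[0.0,[0,3.5,0],0],[0.0,[0,3.5,0],0],[0.0,[0,0,0],0],[0.0,[0,0,0],0]]}}

```text
clock: 23.97
eef_pos: [394.1, -233.3, 238.9]
eef_rot: [-3.141, -0.0, -0.138]
wrist_force: [0.1, 0.1, 0.1]
finger_gap: 0.5
```

Run:
```python
from h import *
st,b,d=shot('top','t22');crop(b,190,350,110,260,5,'c22')
P=cloud('top',d);h=cv2.cvtColor(b,cv2.COLOR_BGR2HSV)
m=((h[...,0]<6)|(h[...,0]>174))&(h[...,1]>150)&(P[...,2]>150)&(P[...,2]<215)&(d>0);m[:,:320]=0;m[:,345:]=0
print('pad',m.sum(),P[m].mean(0))
q=binmeas(b,d,(230,320,165,270),50,90)
f=q[abs(q[:,1])<50];f=f[(f[:,0]<-120)&(f[:,2]>57)];print('front',len(f),np.percentile(f[:,0],[2,50,98]),np.median(f[:,2]))
st,b,d=shot('side','s22');crop(b,250,400,110,240,5,'c23')
go(653.2,-91.2,200,-0.13)
```

```text
pad 103 [653.3759966  -87.88667534 200.17226516]
front 94 [-144.68250174 -139.95490315 -134.50431316] 63.266425818461556
t 24.07 pos [ 394.6 -231.9  238.8] rot [-3.141 -0.    -0.136] gap 0.3 F [ 0.  -0.1 -0. ]
shift cm [ 23.72 -17.43   3.88] norm 29.69 turn -0.006
```

View pics/c22.png

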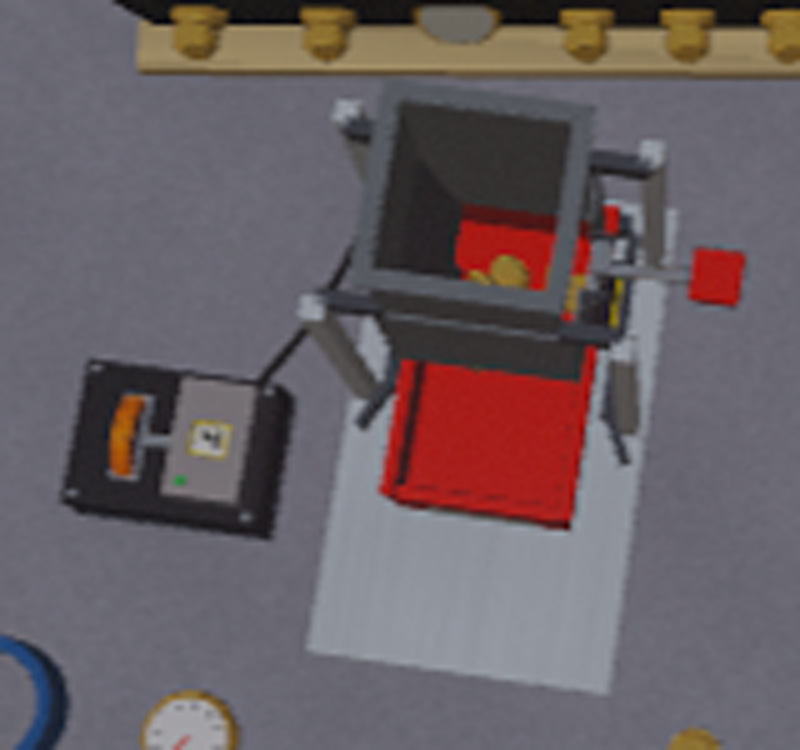

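View pics/c23.png

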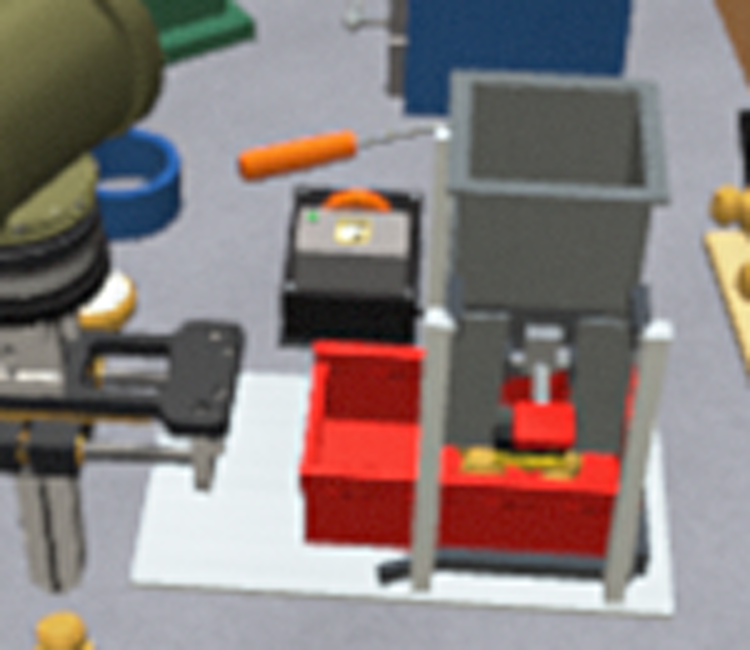

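Run:
```python
from h import *
print(manip.sign_off())
```

```text
the job is handed in; nothing more can be done
None
```

The kit is run and handed in at about 24 s. The counter reads 4, the bin is home, the hopper floor is open and the knobs have dropped into the bin. I saw at least three knobs through gaps in the station but could not count all four separately.

- **Counter:** I rolled the thumbwheel back from about 6.4 in four pinched strokes. The pads slipped on the rim, so each stroke turned it less than expected. In the wrist picture the 4 stands within about 0.05 of a digit of the window's middle.
- **Setting the bin down:** I gripped it by its left side wall (station +y). I brought it in too high and its back touched the hopper skirt at about 15 N, so it slid some 27 mm in the grip. I lowered it, slid it forward about 16 mm and let go, straight and in line. Its middle was then about 86 mm before the rail mouth rather than 75 mm.
- **Sliding home:** I gripped the front wall and slid it about 99 mm. I pushed the last 16 mm or so with closed fingers, because the gripper body would have met the skirt. It stopped hard against the back stop at 22 N, and its front rim measured within about 3 mm of the home position.
- **Latch:** I pressed the pad about 30 mm, only after the counter and bin checks.

**Last checks:** The pad is back at its rest height of 200 mm, the bin is still home and the counter still shows a 4. The hopper looks empty, nothing was seen on the plate or bench around the bin, and the arm is clear. I moved none of the other things on the bench.

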